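# Rock the caddy lid open and fetch the tea tin

### The job

Get the tea out for brewing: press down the brass-dotted end of the bamboo caddy's slate-topped lid so that the lid rocks over and stays tipped up on its own, then take it by the raised end, lift it off and lay it flat, slate side up, centred on the aluminium trivet. After that lift the green tea tin out of the caddy and stand it upright in the middle of the round cork coaster. Leave the teapot, cups, jar, bowl and spoon where they are, and never knock the tin over.

Things in the scene. Friction and masses are not known exactly. Their poses are not given: they have to be found in the camera images.
- caddy: Open bamboo box, fixed to the table, 206 mm long (its x -100 to +106), 80 mm wide (y), rim 104 mm above the table. Origin on the table under the middle of the closed lid; x points to the end where the lid is pressed, away from the robot give or take the yaw; z up. Side walls 9 mm thick, each with a slot open at the top (x -2 to +10 mm, from the rim down to z 82 mm) for the lid's pins.
- caddy_floor (a point): Point on the caddy's inner floor, 8 mm above the table, straight above the caddy's origin; same axes. Inside, the box is 62 mm wide (y +-31) and runs from x -84 mm (a ledge at z 82 mm over the table carries the lid's near end) to the far wall at x +96 mm. A stop block (x 68 to 96 mm, top 38 mm over the table) stops the pressed end of the lid.
- lid_mid (a point): Very centre of the loose caddy lid: bamboo underside, black slate top, 180 x 56 x 28 mm (x, y, z), about 0.3 kg. x runs along it to the pressed end, z out of the slate. Closed, it is level, top 6 mm above the rim. Pressed at the dotted end past about 0.3 rad it rocks over and rests tilted about 0.55 rad, near end up: its sides there stand clear above the rim, to grip across the 56 mm.
- lid_press (a point): Centre of the brass dot (28 mm diameter) on the lid's top near its far end, 66 mm along lid x from the lid's centre. Here it is pressed straight down; 28 to 30 mm of travel tips it over, taking only a few newtons.
- lid_pivot (a point): Middle of the line of two brass pins (8 mm diameter, sticking out 9 mm from each long side of the lid) about which the lid rocks: 4 mm above its underside, at lid x +4 mm from its centre. The pins stand loose in the caddy's slots (12 mm wide); seated or rocking, this point is at caddy x about 4, z about 86 mm. The tipped lid lifts straight up out of the slots; side play 3 mm.
- tin_mid (a point): Centre of the loose green tea tin with aluminium cap: upright cylinder 44 mm in diameter, 70 mm tall (35 mm either way from here), about 0.12 kg. It stands on the caddy floor in the near half under the lid, at caddy x -35 to -28 mm, top 26 mm below the rim; 27 mm or more are free before and behind it along caddy x, only about 8 mm at its sides.
- trivet: Slatted aluminium trivet, 160 x 160 mm, fixed to the table, flat top 10 mm above the table. Origin on the table under its centre, z up. It may lie left or right of the caddy.
- coaster: Round cork coaster, 120 mm in diameter, 6 mm thick, fixed to the table. Origin on the table under its centre. It lies on the other side of the caddy from the trivet.
- teapot: White porcelain teapot, body 132 mm in diameter, 130 mm tall, spout to its +y and handle to -y (220 mm over all), behind the caddy. Origin under its centre. Leave alone.
- cup_l: White cup, 76 mm in diameter, 60 mm tall, at the back left. Origin under its centre. Leave alone.
- cup_r: White cup like the other, at the back right. Leave alone.
- jar: Honey jar, 66 mm in diameter, 85 mm tall, far left. Origin under its centre. Leave alone.
- bowl: Blue bowl, 100 mm in diameter, 50 mm tall, far right. Origin under its centre. Leave alone.
- spoon: Wooden spoon, 160 mm long, lying on the table near the robot on the left. Leave alone.
Mind the look-alikes: they are no part of the job. What is shaped like the caddy but blue or pink is not meant.

How it is judged:
By the outcome, as a careful person would: the job done as asked, in the order asked, and still so for the second after the job is handed in, with the robot touching nothing.
It also fails if it takes over 58 s, if anything falls off the work surface, if the arm or the gripper's body presses on something with over 40 N, if the wrist force passes 120 N, or if a joint passes its speed limit or range.

### The arm

A 6-joint arm with a two-finger parallel gripper is mounted at the origin on the work surface. World frame = base frame: x ahead of the robot, y to its left, z up, the work surface at z = 0. Lengths are in mm, angles in rad, forces in N, time in s.
With the tool pointing down it reaches from about 275 to 725 mm from the base axis. Payload 5.6 kg.
Tool frame: the origin (TCP) lies between the finger pads; the fingertips stand 11 mm ahead of it and the grasp point (between the pads) lies 8 mm behind it; z points along the fingers, y is the direction in which the jaws open and shut (so a half turn about z gives the same grasp; the last joint's range is limited). The gripper opens to 85 mm and grips with 20 to 120 N. Pads are 22 mm wide; open, the fingers measure 114 mm over their backs; the gripper's body (76 mm by 85 mm) begins 54 mm behind the grasp point. The pads swing forward as they close: fully open they stand 13 mm farther back than shut.
Start: joints at [-0.957, 0.255, 0.108, 0, -1.424, -0.285], TCP at [177.619, -520.523, 242.283] pointing down, gripper open.
Joint ranges: [-2.95, 2.95], [-1.21, 1.97], [-1.09, 1.5], [-2.87, 1.71], [-2.94, -0.07], [-3.05, 3.05]. Speed limits (rad/s): [2.57, 2.57, 3.14, 3.14, 3.14, 3.14].

### API

Orientations are given as [roll, pitch, yaw] about the fixed x, y, z axes, in that order (R = Rz(yaw) Ry(pitch) Rx(roll)).
In Python, from station import arm gives the robot as it stands.
- The arm moves only by the tool carry_out, never from a script. Its argument "rows" is a list of rows, each an object of numbers: "dx", "dy", "dz": the shift along the tool's x, y, z each as a share of 0.2 m, from -1 to 1; "wx", "wy", "wz": the turn, a rotation vector about the tool's x, y, z each as a share of 0.5 rad, from -1 to 1. In form: [{"dx": .., "dy": .., "dz": .., "wx": .., "wy": .., "wz": ..}, ...]. A call has 1 to 12 rows; each row shifts and turns the commanded pose from where the row before left it, along the tool's axes as they then stand; what a row does not reach is not made up. A row lasts 1/12 s, in which the tool goes at most 41.7 mm and 7.16 degrees, less where a joint would pass 70% of its speed; a pose out of reach is approached as far as the arm can. A call with a number of a shift or a turn outside -1 to 1 is refused whole. A call with a gripper value outside its range is refused whole. "claw" is the opening, from -1 (shut) to 1 (fully open), so that 0 is half open, set as the call begins (left out, the last holds). The fingers move at their own pace and stop on an object; "newtons" is the grip in N (left out, the last holds). Time passes only in rows, so rows that do not move let the fingers close. It gives the time, the measured TCP pose, the force and the opening at its end, in the units of the state.
- arm.sense(): the state, without advancing time (a new reading comes with each control period).
- arm.read_camera(name): name is "scene" or "top" or "wrist"; returns a dict with "frame" (480x640x3 uint8, blue, green, red), "depth" (480x640 float32, mm along the optical axis (not along the pixel's ray), 0 where there is no reading), "fov_y" (degrees; the focal length in pixels is half the picture's height over the tangent of half this angle, whatever the lens; pixels are square), "cx", "cy" (the principal point, pixels), "k1" (the pictures are not rectified: a ray, as slopes to the right and down, at radius r is drawn at 1 + k1 r^2 times it, then the intrinsics apply), "view" (4x4, takes a point from world to camera coordinates). Camera axes: x right, y down, z forward; pixel columns grow to the right and rows downward; lengths in mm; the calibration is good to about 2 mm. A picture is of the moment at which its call begins.
- arm.close_job(): hands the job in, once; it reports no verdict.
The state is a dict: "t": time; "q": joint angles; "qvel": joint speeds; "joint_efforts": joint torques, N m; "tool_pos": TCP position; "orientation": TCP orientation; "wrist_force": force on the tool from outside, world axes, zero at the start; "moment": the same for the moment, N m; "gripper_width": finger opening in mm.
Only numpy, scipy, OpenCV 4.12 (cv2) and the standard library are available. Lean on these libraries where they do the work, as an engineer would, in place of code of your own. Each camera call takes 0.05 s, during which the arm holds its last target.

## Working session

There is one attempt and no reset: what is moved stays moved. The work goes in short steps, Python scripts to look and compute and a tool call to move; the robot and the scene stay as the last step left them, time stands still between calls to the robot, and variables do not carry over. Pictures are saved under pics/ and viewed, and the job is handed in when it is done.

Besides the shell and the picture viewer there is one more tool, called after "Emit:" as name([rows], argument=value, ...), one row to a line, values as JSON. carry_out: Moves the arm, as the interface text tells. Shift numbers are shares of 0.2 m and turn numbers shares of 0.5 rad, none past 1 either way. Its arguments: {"type":"object","properties":{"rows":{"type":"array"},"claw":{"type":"number"},"newtons":{"type":"number"}},"required":["rows"]}

```bash
ls; mkdir -p pics
python3 - <<'E'
from station import arm
import cv2
s=arm.sense(); print(s)
for n in ("scene","top"):
    c=arm.read_camera(n); cv2.imwrite(f"pics/{n}0.png",c["frame"]); print(n,c["fov_y"],c["cx"],c["cy"],c["k1"],c["view"].tolist() if hasattr(c["view"],'tolist') else c["view"])
    import numpy as np; np.savez(f"{n}0.npz",**{k:v for k,v in c.items()})
E
```

```text
pics
{'t': 0.0, 'q': array([-9.57392512e-01,  2.55741726e-01,  1.06955820e-01, -4.81403109e-04,
       -1.42390130e+00, -2.84607826e-01]), 'qvel': array([-2.28071320e-04,  1.42809130e-03,  4.21957229e-05,  1.27502933e-03,
        8.47787822e-04, -2.56333914e-04]), 'joint_efforts': array([ 1.87470432e-03, -3.86625910e+01,  2.37939674e+01,  5.36508322e+00,
       -6.07743554e-03,  3.42107705e-05]), 'tool_pos': array([ 177.49338455, -520.04833771,  241.37826324]), 'orientation': array([ 3.13964415e+00, -7.39950524e-05, -2.81286750e+00]), 'wrist_force': array([0.55677615, 0.50993485, 0.55672367]), 'moment': array([-0.00312745,  0.00776111, -0.00179129]), 'gripper_width': 85.33683129164524}
scene 52.816193415401884 320.7346576977269 235.25114568690532 -0.06507511011034195 [[-0.768751268172066, 0.6393339253431928, 0.01654145063485809, 400.0885706986477], [0.4527686944537242, 0.562323270521799, -0.6919487327485595, -172.5460869762356], [-0.4516879420645527, -0.5244470148021936, -0.7217571140339091, 1797.5070750478355], [0.0, 0.0, 0.0, 1.0]]
top 46.53268419482306 324.38279675069117 244.68875956378892 -0.053803295127430276 [[0.03423893471208113, -0.9994107258042451, 0.0024282704161813916, -13.760106175482898], [-0.9789092032169359, -0.03402601533998146, -0.20144230473579233, 517.2863733909468], [0.20140622435010877, 0.004520113661800536, -0.9794973718012309, 1483.650943500184], [0.0, 0.0, 0.0, 1.0]]
```

View pics/top0.png

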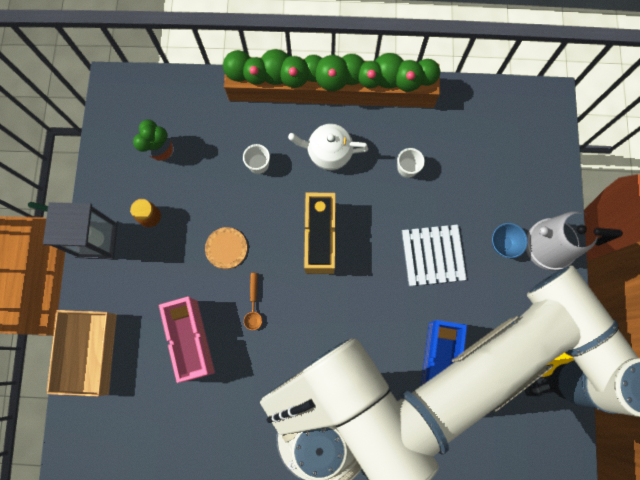

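View pics/scene0.png

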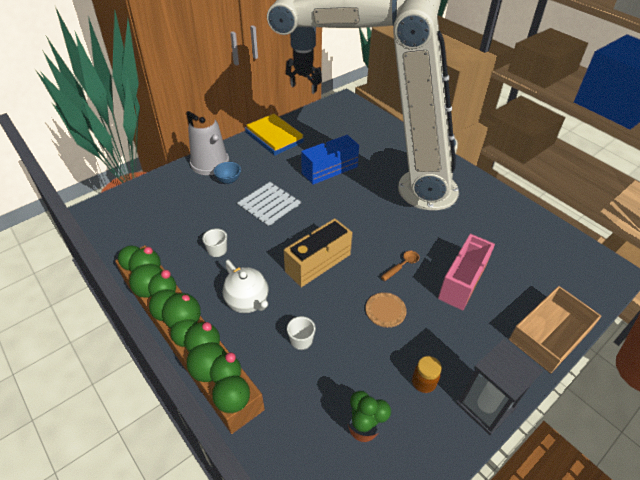

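The top view shows three caddy shapes: bamboo with black slate at (320,232), pink at (186,338) and blue at (446,345). The bamboo one with the brass dot at (320,207) fits the description. The trivet is at (434,255) and the coaster at (226,248). Next I'll crop in on the caddy and measure.

```bash
cat > h.py <<'E'
import numpy as np, cv2
def load(n):
    z=np.load(n+".npz"); return {k:z[k] for k in z.files}
def K(c):
    f=240/np.tan(np.radians(float(c["fov_y"])/2)); return np.array([[f,0,float(c["cx"])],[0,f,float(c["cy"])],[0,0,1]]),np.array([float(c["k1"]),0,0,0])
def und(c,uv):
    k,_=K(c); k1=float(c["k1"]); uv=np.atleast_2d(np.float64(uv))
    d=(uv-k[:2,2])/k[0,0]; p=d.copy()
    for _ in range(20): p=d/(1+k1*(p**2).sum(1,keepdims=True))
    return p
def plane(c,uv,z):
    V=np.array(c["view"]); R,t=V[:3,:3],V[:3,3]; o=-R.T@t
    p=und(c,uv); d=np.c_[p,np.ones(len(p))]@R
    s=(z-o[2])/d[:,2]; return o+s[:,None]*d
def proj(c,P):
    V=np.array(c["view"]); k,_=K(c); P=np.atleast_2d(P)@V[:3,:3].T+V[:3,3]
    p=P[:,:2]/P[:,2:]; p=p*(1+float(c["k1"])*(p**2).sum(1,keepdims=True)); return p*k[0,0]+k[:2,2]
def deproj(c,uv):
    "point by depth"
    V=np.array(c["view"]); p=und(c,uv); i=np.round(np.atleast_2d(uv)).astype(int); Z=c["depth"][i[:,1],i[:,0]]
    return (np.c_[p,np.ones(len(p))]*Z[:,None]-V[:3,3])@V[:3,:3]
def snap(n,tag):
    from station import arm
    c=arm.read_camera(n); cv2.imwrite(f"pics/{n}{tag}.png",c["frame"]); np.savez(f"{n}{tag}.npz",**c); return c
def crop(c,x0,y0,x1,y1,s,name):
    cv2.imwrite("pics/"+name,cv2.resize(c["frame"][y0:y1,x0:x1],None,fx=s,fy=s,interpolation=cv2.INTER_CUBIC))
E
python3 - <<'E'
from h import *
c=load("top0"); s=load("scene0")
crop(c,280,175,360,290,5,"caddyc.png")
hsv=cv2.cvtColor(c["frame"],cv2.COLOR_BGR2HSV)
for p in [(320,207),(320,240),(320,191),(434,255),(410,232),(226,248),(308,230)]: print(p,hsv[p[1],p[0]],deproj(c,p).round(1))
def box(m,roi,z):
    mm=np.zeros_like(m); x0,y0,x1,y1=roi; mm[y0:y1,x0:x1]=m[y0:y1,x0:x1]
    cn=max(cv2.findContours(mm,cv2.RETR_EXTERNAL,cv2.CHAIN_APPROX_NONE)[0],key=cv2.contourArea)
    return cn
# bamboo
m=cv2.inRange(hsv,(15,60,90),(32,255,255))
cn=box(m,(295,185,345,285),0); P=plane(c,cn[:,0],104); r=cv2.minAreaRect(np.float32(P[:,:2])); print("caddy rim",r)
# coaster
m=cv2.inRange(hsv,(5,60,90),(25,255,255)); cn=box(m,(195,215,255,272),0); P=plane(c,cn[:,0],6); print("coaster",cv2.fitEllipse(np.float32(P[:,:2])))
# trivet
m=cv2.inRange(hsv,(0,0,140),(180,70,255)); m=cv2.morphologyEx(m,cv2.MORPH_CLOSE,np.ones((7,7)))
cn=box(m,(395,215,475,295),0); P=plane(c,cn[:,0],10); print("trivet",cv2.minAreaRect(np.float32(P[:,:2])))
# slate
m=(hsv[...,2]<45).astype(np.uint8)*255
cn=box(m,(306,195,335,275),0); P=plane(c,cn[:,0],110); print("slate",cv2.minAreaRect(np.float32(P[:,:2])))
E
```

```text
(320, 207) [ 23 181 235] [[608.4  19.1 110.6]]
(320, 240) [98 46 44] [[517.2  15.8 113.3]]
(320, 191) [102  44  98] [[ 6.873e+02  2.250e+01 -6.000e-01]]
(434, 255) [101  41  99] [[ 509.  -308.2    0.9]]
(410, 232) [104  53  62] [[ 574.7 -240.2   -3.5]]
(226, 248) [ 16 148 225] [[505.9 281.3  15.4]]
(308, 230) [ 22 181 227] [[548.2  49.4  92.3]]
caddy rim ((542.608642578125, 18.51909065246582), (220.550048828125, 82.0773696899414), 0.9273234605789185)
coaster ((509.2891845703125, 284.1613464355469), (118.52955627441406, 119.7609634399414), 109.39874267578125)
trivet ((508.9925231933594, -303.939208984375), (162.32760620117188, 164.34129333496094), 7.833110332489014)
slate ((543.4221801757812, 18.83180809020996), (175.40284729003906, 51.95641326904297), 1.3125197887420654)
```

View pics/caddyc.png

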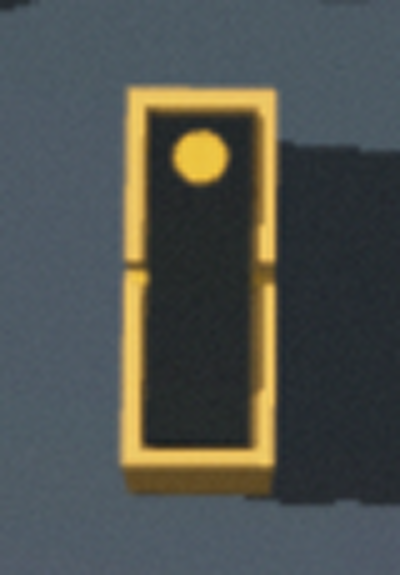

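The crop shows the bamboo caddy with its slate lid. The rim corners are at about crop (127,88), (277,88), (275,465) and (121,465), the dot is at (200,157), and the slots are at crop row 270.

Run:
```python
from h import *
c=load("top0"); s=load("scene0")
cr=np.array([(127,88),(277,88),(275,465),(121,465),(133,271),(266,271)])/5+[280,175]-0.4
P=plane(c,cr,104); print(P.round(1)); 
print("len",np.linalg.norm(P[0]-P[3]),np.linalg.norm(P[1]-P[2]),"wid",np.linalg.norm(P[0]-P[1]),np.linalg.norm(P[2]-P[3]))
for a,b in((3,0),(2,1)): d=P[b]-P[a]; print("yaw",np.arctan2(d[1],d[0]))
d=P[0]-P[1]; print(np.arctan2(-d[0],d[1])); d=P[3]-P[2]; print(np.arctan2(-d[0],d[1]))
print("rim mid",P[:4].mean(0))
def dot(c,roi,z):
    hsv=cv2.cvtColor(c["frame"],cv2.COLOR_BGR2HSV); m=cv2.inRange(hsv,(18,100,150),(32,255,255)); x0,y0,x1,y1=roi
    n,l,st,ce=cv2.connectedComponentsWithStats(m[y0:y1,x0:x1])
    i=1+np.argmin([abs(a-60) for a in st[1:,4]]); uv=ce[i]+[x0,y0]; print(st[i],uv); return plane(c,uv,z)
print("dot top",dot(c,(311,198,329,215),110.5))
crop(s,270,205,370,295,6,"scc.png")
# trivet/coaster in scene
hsv=cv2.cvtColor(s["frame"],cv2.COLOR_BGR2HSV)
m=cv2.inRange(hsv,(5,60,90),(25,255,255)); m2=np.zeros_like(m); m2[288:330,360:410]=m[288:330,360:410]
cn=max(cv2.findContours(m2,0,1)[0],key=cv2.contourArea);print("coaster scene",cv2.fitEllipse(np.float32(plane(s,cn[:,0],6)[:,:2])))
m=cv2.inRange(hsv,(0,0,140),(180,70,255)); m=cv2.morphologyEx(m,cv2.MORPH_CLOSE,np.ones((7,7))); m2=np.zeros_like(m); m2[178:228,232:305]=m[178:228,232:305]
cn=max(cv2.findContours(m2,0,1)[0],key=cv2.contourArea);print("trivet scene",cv2.minAreaRect(np.float32(plane(s,cn[:,0],10)[:,:2])))
```

```text
[[650.3  61.4 104. ]
 [653.2 -20.  104. ]
 [446.2 -25.2 104. ]
 [443.4  56.  104. ]
 [548.6  53.9 104. ]
 [551.  -17.2 104. ]]
len 207.012096193832 207.03158617939863 wid 81.36741231589114 81.2036201136615
yaw 0.02605560145927393
yaw 0.02526524517313233
0.03490501675147315
0.03468364037468469
rim mid [548.26466958  18.04925398 104.        ]
[ 4  3 10 10 81] [319.56790123 205.82716049]
dot top [[611.60241039  20.39215179 110.5       ]]
coaster scene ((511.6465148925781, 286.5585021972656), (118.04515838623047, 121.1072998046875), 135.9479217529297)
trivet scene ((510.0204162597656, -299.858154296875), (162.71629333496094, 169.918212890625), 7.262172222137451)
```

View pics/scc.png

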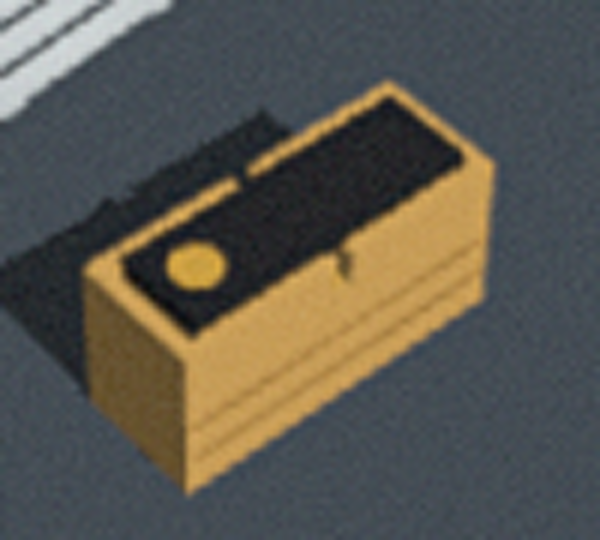

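```bash
cat >> h.py <<'E'
from scipy.spatial.transform import Rotation as Ro
def need(pos,rpy,s=None):
    "shift (in current tool axes, shares of 200mm) and turn (shares of .5 rad) still needed"
    from station import arm
    s=s or arm.sense(); R=Ro.from_euler('xyz',s["orientation"]); T=Ro.from_euler('xyz',rpy)
    d=R.inv().apply(np.array(pos)-s["tool_pos"])/200; d2=T.inv().apply(np.array(pos)-s["tool_pos"])/200
    w=(R.inv()*T).as_rotvec()/.5
    print("pos",s["tool_pos"].round(1),"rpy",s["orientation"].round(4),"t",round(s["t"],2),"F",np.round(s["wrist_force"],1))
    print("shift now-axes",d.round(4),"shift target-axes",d2.round(4),"turn",w.round(4))
E
python3 - <<'E'
from h import *
need((611.5,19.9,180),(np.pi,0,-np.pi+.028))
c=load("top0"); V=np.array(c["view"])
print(deproj(c,[(330,140),(411,160),(256,157),(510,240),(555,240)]).round())
E
```

```text
pos [ 177.5 -520.1  241.5] rpy [ 3.1399e+00 -1.0000e-04 -2.8129e+00] t 0.1 F [-0.2  1.  -0.2]
shift now-axes [-2.9255  1.8545  0.3103] shift target-axes [-2.2447  2.6383  0.3074] turn [ 0.0033 -0.0007  0.6014]
[[ 799.   -2.  115.]
 [ 788. -241.   10.]
 [ 782.  214.    9.]
 [ 558. -525.   10.]
 [ 530. -594.  155.]]
```

Emit:
carry_out([
  {"wz":0.2},
  {"wz":0.2},
  {"wz":0.2},
  {"dx":-0.12,"dy":0.14},
  {"dx":-0.12,"dy":0.14},
  {"dx":-0.12,"dy":0.14},
  {"dx":-0.12,"dy":0.14},
  {"dx":-0.12,"dy":0.14},
  {"dx":-0.12,"dy":0.14},
  {"dx":-0.12,"dy":0.14},
  {"dx":-0.12,"dy":0.14},
  {"dx":-0.12,"dy":0.14},
], claw=-1)

```text
schema error: expected keys dx, dy, dz, wx, wy, wz
```

Run:
```python
from h import *
need((611.5,19.9,180),(np.pi,0,-np.pi+.028))
```

```text
pos [ 177.5 -520.1  241.5] rpy [ 3.1399e+00 -1.0000e-04 -2.8129e+00] t 0.1 F [-0.2  1.  -0.2]
shift now-axes [-2.9255  1.8545  0.3103] shift target-axes [-2.2447  2.6383  0.3074] turn [ 0.0033 -0.0007  0.6014]
```

All six keys are required in each row.

Emit:
carry_out([
  {"dx":0,"dy":0,"dz":0,"wx":0,"wy":0,"wz":0.2},
  {"dx":0,"dy":0,"dz":0,"wx":0,"wy":0,"wz":0.2},
  {"dx":0,"dy":0,"dz":0,"wx":0,"wy":0,"wz":0.2},
  {"dx":-0.12,"dy":0.14,"dz":0,"wx":0,"wy":0,"wz":0},
  {"dx":-0.12,"dy":0.14,"dz":0,"wx":0,"wy":0,"wz":0},
  {"dx":-0.12,"dy":0.14,"dz":0,"wx":0,"wy":0,"wz":0},
  {"dx":-0.12,"dy":0.14,"dz":0,"wx":0,"wy":0,"wz":0},
  {"dx":-0.12,"dy":0.14,"dz":0,"wx":0,"wy":0,"wz":0},
  {"dx":-0.12,"dy":0.14,"dz":0,"wx":0,"wy":0,"wz":0},
  {"dx":-0.12,"dy":0.14,"dz":0,"wx":0,"wy":0,"wz":0},
  {"dx":-0.12,"dy":0.14,"dz":0,"wx":0,"wy":0,"wz":0},
  {"dx":-0.12,"dy":0.14,"dz":0,"wx":0,"wy":0,"wz":0},
], claw=-1)

```text
t: 1.1
tool_pos: [386.8, -260.6, 242.1]
orientation: [3.141, -0.0, -3.113]
wrist_force: [0.9, -0.0, 0.5]
gripper_width: 0.6
```

Run:
```python
from h import *
need((611.5,19.9,180),(np.pi,0,-np.pi+.028))
```

```text
pos [ 386.8 -260.6  242.1] rpy [ 3.1413e+00 -2.0000e-04 -3.1127e+00] t 1.1 F [ 0.9 -0.   0.5]
shift now-axes [-1.1634  1.3695  0.3108] shift target-axes [-1.1622  1.3706  0.3106] turn [ 0.0006 -0.0004  0.0017]
```

Emit:
carry_out([
  {"dx":-0.12,"dy":0.14,"dz":0,"wx":0,"wy":0,"wz":0},
  {"dx":-0.12,"dy":0.14,"dz":0,"wx":0,"wy":0,"wz":0},
  {"dx":-0.12,"dy":0.14,"dz":0,"wx":0,"wy":0,"wz":0},
  {"dx":-0.12,"dy":0.14,"dz":0,"wx":0,"wy":0,"wz":0},
  {"dx":-0.12,"dy":0.14,"dz":0,"wx":0,"wy":0,"wz":0},
  {"dx":-0.12,"dy":0.14,"dz":0,"wx":0,"wy":0,"wz":0},
  {"dx":-0.12,"dy":0.14,"dz":0,"wx":0,"wy":0,"wz":0},
  {"dx":-0.12,"dy":0.14,"dz":0.1,"wx":0,"wy":0,"wz":0},
  {"dx":-0.12,"dy":0.14,"dz":0.1,"wx":0,"wy":0,"wz":0},
  {"dx":-0.05,"dy":0.08,"dz":0.1,"wx":0,"wy":0,"wz":0},
  {"dx":0,"dy":0,"dz":0,"wx":0,"wy":0,"wz":0},
  {"dx":0,"dy":0,"dz":0,"wx":0,"wy":0,"wz":0},
])

```text
t: 2.1
tool_pos: [603.5, 12.3, 180.3]
orientation: [-3.141, -0.005, -3.111]
wrist_force: [-0.0, -0.3, 0.5]
gripper_width: 0.3
```

Run:
```python
from h import *
c=snap("wrist","1"); print(c["fov_y"],c["view"])
need((611.5,19.9,122),(np.pi,0,-np.pi+.028))
```

```text
69.58043368644238 [[-3.09145449e-02  9.99520996e-01 -1.43840010e-03  7.33792962e+00]
 [ 9.56079246e-01  2.99905147e-02  2.91569964e-01 -5.95899528e+02]
 [ 2.91473440e-01  7.63852828e-03 -9.56548424e-01  1.45087548e+02]
 [ 0.00000000e+00  0.00000000e+00  0.00000000e+00  1.00000000e+00]]
pos [604.   11.5 182.1] rpy [-3.1407e+00 -1.3000e-03 -3.1121e+00] t 2.15 F [-0.2  0.2  1.6]
shift now-axes [-0.0394  0.0411  0.3006] shift target-axes [-0.0389  0.0409  0.3007] turn [-0.0017 -0.0027  0.003 ]
```

View pics/wrist1.png

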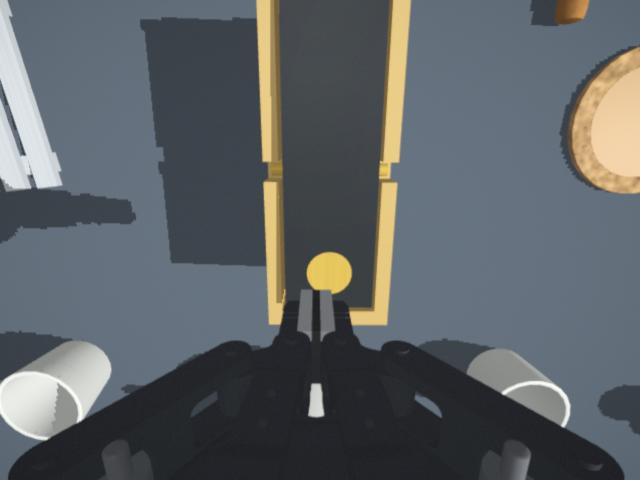

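The wrist view shows the brass dot at (329,272), the pins in their slots at (276,170) and (385,170), and the shut fingertips at (317,300). I'll cast these onto the lid and pin heights as a cross-check.

Run:
```python
from h import *
c=load("wrist1")
hsv=cv2.cvtColor(c["frame"],cv2.COLOR_BGR2HSV); m=cv2.inRange(hsv,(18,100,120),(32,255,255))[245:296,300:360]
n,l,st,ce=cv2.connectedComponentsWithStats(m); i=1+np.argmax(st[1:,4]); uv=ce[i]+[300,245]; print(uv,st[i], plane(c,uv,110))
print(plane(c,[(276,170),(385,170)],90)) # pin tops
P=plane(c,[(270,325),(387,325),(395,182),(265,182),(263,161),(398,161)],104); print(P.round(1))
```

```text
[328.98382749 272.01010782] [   6    7   46   42 1484] [[608.962223    20.00701203 110.        ]]
[[548.70830246 -15.41216598  90.        ]
 [546.56655718  53.57527374  90.        ]]
[[651.4 -18.2 104. ]
 [648.8  61.4 104. ]
 [552.2  57.4 104. ]
 [554.7 -20.5 104. ]
 [542.4 -21.5 104. ]
 [539.9  58.  104. ]]
```

Emit:
carry_out([
  {"dx":-0.033,"dy":0.042,"dz":0.05,"wx":0,"wy":0,"wz":0},
  {"dx":0,"dy":0,"dz":0.1,"wx":0,"wy":0,"wz":0},
  {"dx":0,"dy":0,"dz":0.08,"wx":0,"wy":0,"wz":0},
  {"dx":0,"dy":0,"dz":0.04,"wx":0,"wy":0,"wz":0},
  {"dx":0,"dy":0,"dz":0.02,"wx":0,"wy":0,"wz":0},
  {"dx":0,"dy":0,"dz":0.02,"wx":0,"wy":0,"wz":0},
  {"dx":0,"dy":0,"dz":0.02,"wx":0,"wy":0,"wz":0},
  {"dx":0,"dy":0,"dz":0,"wx":0,"wy":0,"wz":0},
])

```text
t: 2.82
tool_pos: [610.6, 20.1, 116.7]
orientation: [3.141, 0.0, -3.113]
wrist_force: [-0.4, -0.3, -1.0]
gripper_width: -0.0
```

Emit:
carry_out([
  {"dx":0,"dy":0,"dz":0.02,"wx":0,"wy":0,"wz":0},
  {"dx":0,"dy":0,"dz":0.02,"wx":0,"wy":0,"wz":0},
  {"dx":0,"dy":0,"dz":0.02,"wx":0,"wy":0,"wz":0},
  {"dx":0,"dy":0,"dz":0.02,"wx":0,"wy":0,"wz":0},
  {"dx":0,"dy":0,"dz":0,"wx":0,"wy":0,"wz":0},
])

```text
t: 3.23
tool_pos: [609.8, 20.2, 99.3]
orientation: [-3.142, -0.002, -3.113]
wrist_force: [0.5, 0.3, -0.4]
gripper_width: 0.1
```

Run:
```python
from h import *
c=snap("wrist","2"); s=snap("scene","2"); crop(s,250,150,390,295,4,"scc2.png")
need((610.5,20,90),(np.pi,0,-np.pi+.028))
```

```text
pos [610.4  20.1 100.3] rpy [-3.1414e+00 -6.0000e-04 -3.1127e+00] t 3.33 F [-0.2  0.4 -1.4]
shift now-axes [-0.0008 -0.0006  0.0514] shift target-axes [-0.0007 -0.0006  0.0514] turn [-0.0005 -0.0012  0.0017]
```

View pics/scc2.png

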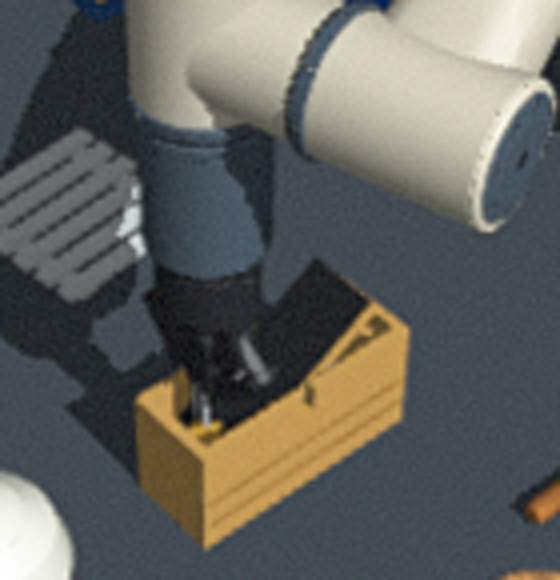

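The scene view shows the lid rocking, with its raised near end at crop (320,265) and the fingertips on the dot at (205,430). Pressing further.

Emit:
carry_out([
  {"dx":0,"dy":0,"dz":0.02,"wx":0,"wy":0,"wz":0},
  {"dx":0,"dy":0,"dz":0.02,"wx":0,"wy":0,"wz":0},
  {"dx":0,"dy":0,"dz":0.02,"wx":0,"wy":0,"wz":0},
  {"dx":0,"dy":0,"dz":0.02,"wx":0,"wy":0,"wz":0},
  {"dx":0,"dy":0,"dz":0,"wx":0,"wy":0,"wz":0},
  {"dx":0,"dy":0,"dz":0,"wx":0,"wy":0,"wz":0},
])

```text
t: 3.83
tool_pos: [615.3, 20.1, 89.8]
orientation: [-3.141, 0.012, -3.111]
wrist_force: [2.2, -0.5, 16.2]
gripper_width: 0.0
```

Run:
```python
from h import *
s=snap("scene","3"); crop(s,250,150,390,295,4,"scc3.png")
need((610.5,20,200),(np.pi,0,-np.pi+.028))
```

```text
pos [615.3  20.1  89.8] rpy [-3.1407  0.0125 -3.1109] t 3.88 F [ 2.   0.4 16.2]
shift now-axes [ 1.700e-02 -1.000e-04 -5.512e-01] shift target-axes [ 2.390e-02  4.000e-04 -5.509e-01] turn [-0.0017  0.025   0.0054]
```

View pics/scc3.png

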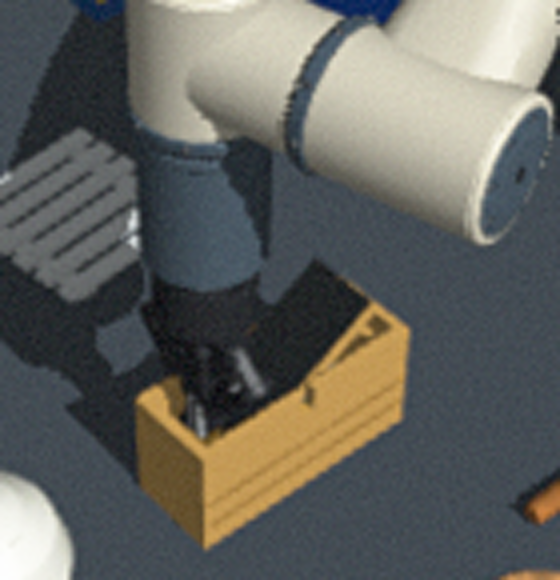

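The lid looks fully tipped and the force has risen to 16 N, so it is on its stop. Backing off straight up.

Emit:
carry_out([
  {"dx":0,"dy":0,"dz":-0.05,"wx":0,"wy":0,"wz":0},
  {"dx":0,"dy":0,"dz":-0.1,"wx":0,"wy":0,"wz":0},
  {"dx":0,"dy":0,"dz":-0.15,"wx":0,"wy":0,"wz":0},
  {"dx":0,"dy":0,"dz":-0.15,"wx":0,"wy":0,"wz":0},
  {"dx":0,"dy":0,"dz":-0.15,"wx":0,"wy":0,"wz":0},
  {"dx":0,"dy":0,"dz":-0.15,"wx":0,"wy":0,"wz":0},
  {"dx":0,"dy":0,"dz":-0.1,"wx":0,"wy":0,"wz":0},
  {"dx":0,"dy":0,"dz":0,"wx":0,"wy":0,"wz":0},
], claw=1)

```text
t: 4.55
tool_pos: [612.2, 20.0, 259.9]
orientation: [3.141, 0.008, -3.113]
wrist_force: [0.4, 0.9, 0.4]
gripper_width: 85.4
```

Run:
```python
from h import *
c=snap("wrist","4"); s=snap("scene","4"); crop(s,250,150,390,295,4,"scc4.png"); t=snap("top","4"); crop(t,280,175,360,290,5,"tc4.png")
cv2.imwrite("pics/w4.png",c["frame"])
need((610.5,20,200),(np.pi,0,-np.pi+.028))
```

```text
pos [610.   20.3 253.6] rpy [ 3.1412e+00 -1.7000e-03 -3.1129e+00] t 4.7 F [ 0.8 -0.2 -0.4]
shift now-axes [-0.003  -0.0019  0.2679] shift target-axes [-0.0025 -0.0018  0.2679] turn [ 0.0009 -0.0035  0.0014]
```

View pics/scc4.png

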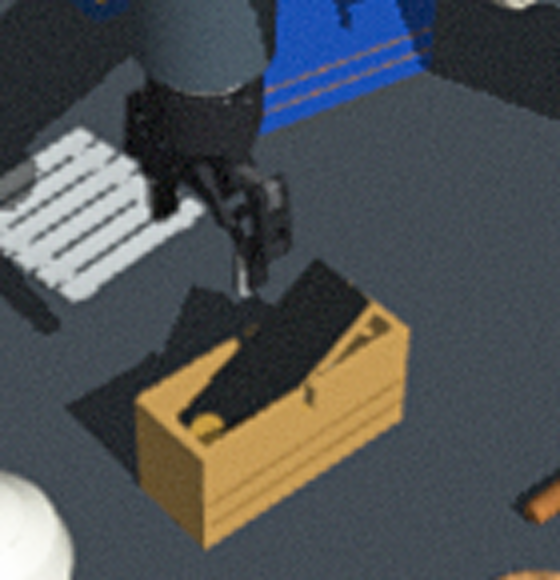

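View pics/w4.png

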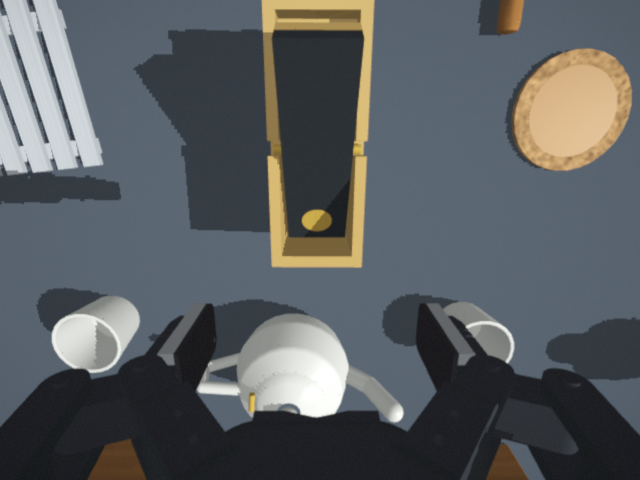

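The lid stays tipped on its own. In the wrist view its raised near edge is at about (273..363, 33) and the dot is at (317,220). I'll fit the slate plane from depth.

Run:
```python
from h import *
for n,roi in(("wrist4",(285,45,350,235)),("top4",(308,200,332,270)),("scene4",(295,215,345,260))):
    c=load(n); hsv=cv2.cvtColor(c["frame"],cv2.COLOR_BGR2HSV); x0,y0,x1,y1=roi
    v,u=np.mgrid[y0:y1,x0:x1]; k=(hsv[v,u,2]<60)&(c["depth"][v,u]>0); uv=np.c_[u[k],v[k]].astype(float)
    P=deproj(c,uv)
    for _ in range(4):
        m=P.mean(0); nn=np.linalg.svd(P-m,full_matrices=False)[2][2]; nn*=np.sign(nn[2]); r=(P-m)@nn; P=P[abs(r)<max(3,2*r.std())]
    print(n,len(P),"mean",m.round(1),"n",nn.round(3),"tilt",np.arctan2(nn[0],nn[2]).round(3),"std",r.std().round(2))
    print("  at pivot normal offset:",((np.array([549,18.2,86])-m)@nn).round(1))
c=load("wrist4")
print(plane(c,[(273,33),(363,33)],155).round(1),deproj(c,[(290,37),(345,37),(320,26)]).round(1))
```

```text
wrist4 11499 mean [541.2  18.2 118.5] n [0.519 0.014 0.855] tilt 0.546 std 0.61
  at pivot normal offset: -23.7
top4 828 mean [549.8  19.  115.3] n [0.518 0.017 0.855] tilt 0.545 std 1.8
  at pivot normal offset: -25.5
scene4 980 mean [530.8 -15.3  89.9] n [ 0.352 -0.64   0.683] tilt 0.476 std 11.19
  at pivot normal offset: -17.7
[[478.9 -10.3 155. ]
 [477.4  43.8 155. ]] [[481.   -0.  156. ]
 [479.8  33.1 155.1]
 [470.1  17.9 138.1]]
```

Emit:
carry_out([
  {"dx":0.15,"dy":0,"dz":0,"wx":0,"wy":0,"wz":0},
  {"dx":0.2,"dy":0,"dz":0,"wx":0,"wy":0.1,"wz":0},
  {"dx":0.1,"dy":0,"dz":0,"wx":0,"wy":0.2,"wz":0},
  {"dx":0,"dy":0,"dz":0,"wx":0,"wy":0.2,"wz":0},
  {"dx":0,"dy":0,"dz":0,"wx":0,"wy":0.2,"wz":0},
  {"dx":0,"dy":0,"dz":0,"wx":0,"wy":0.2,"wz":0},
  {"dx":0,"dy":0,"dz":0,"wx":0,"wy":0.2,"wz":0},
  {"dx":0,"dy":0,"dz":0,"wx":0,"wy":0,"wz":0},
  {"dx":0,"dy":0,"dz":0,"wx":0,"wy":0,"wz":0},
])

```text
t: 5.45
tool_pos: [520.7, 17.7, 251.5]
orientation: [-3.14, -0.558, -3.114]
wrist_force: [0.1, 0.7, 0.4]
gripper_width: 85.4
```

```bash
cat > tgt.py <<'E'
from h import *
psi=.028; th=.546
def tilt(th,psi):  # tool axes as columns: x=-e,y=lid y,z=-n
    e=np.array([np.cos(th)*np.cos(psi),np.cos(th)*np.sin(psi),-np.sin(th)]); n=np.array([np.sin(th)*np.cos(psi),np.sin(th)*np.sin(psi),np.cos(th)])
    return e,n,Ro.from_matrix(np.c_[-e,np.cross(n,e),-n]).as_euler('xyz')
e,n,rpy=tilt(th,psi)
G=np.array([478.2,16.7,155])+24*e-14*n
E
python3 - <<'E'
from tgt import *
print(G,rpy); need(G+70*n,rpy); need(G,rpy)
E
```

```text
[491.43559122  17.07069343 130.57293076] [-3.14159265 -0.546      -3.11359265]
pos [520.7  17.7 251.5] rpy [-3.1404 -0.5576 -3.114 ] t 5.45 F [0.1 0.7 0.4]
shift now-axes [-0.1917  0.0013  0.2406] shift target-axes [-0.1888  0.001   0.2428] turn [-0.002  -0.0232 -0.0006]
pos [520.7  17.7 251.5] rpy [-3.1404 -0.5576 -3.114 ] t 5.45 F [0.1 0.7 0.4]
shift now-axes [-0.1957  0.0016  0.5906] shift target-axes [-0.1888  0.001   0.5928] turn [-0.002  -0.0232 -0.0006]
```

Emit:
carry_out([
  {"dx":-0.1,"dy":0,"dz":0.08,"wx":0,"wy":-0.01,"wz":0},
  {"dx":-0.09,"dy":0,"dz":0.1,"wx":0,"wy":0,"wz":0},
  {"dx":0,"dy":0,"dz":0.06,"wx":0,"wy":0,"wz":0},
  {"dx":0,"dy":0,"dz":0,"wx":0,"wy":0,"wz":0},
  {"dx":0,"dy":0,"dz":0,"wx":0,"wy":0,"wz":0},
])

```text
t: 5.87
tool_pos: [527.6, 17.5, 196.0]
orientation: [-3.141, -0.543, -3.113]
wrist_force: [0.2, -0.9, 1.4]
gripper_width: 85.5
```

Run:
```python
from tgt import *
c=snap("wrist","5"); need(G,rpy)
```

```text
pos [528.2  17.6 196.7] rpy [-3.1412 -0.5415 -3.1126] t 5.92 F [-0.  -0.6 -0.2]
shift now-axes [-0.013   0.0028  0.3778] shift target-axes [-0.0147  0.0025  0.3778] turn [-0.0018  0.0089  0.0017]
```

View pics/wrist5.png

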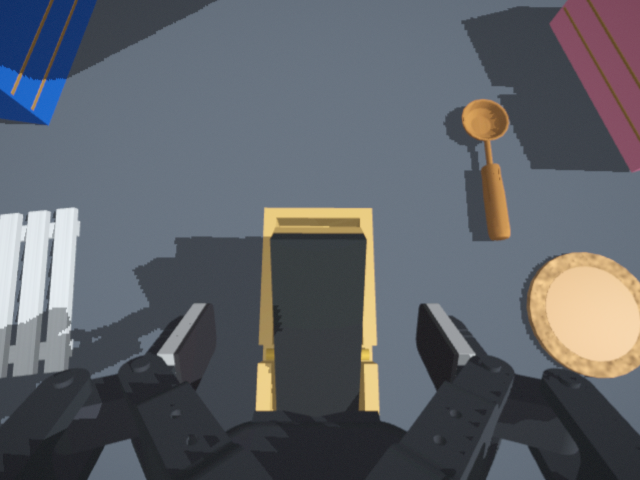

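The wrist view shows the lid (edges at 272 and 366) centred between the pads (215 and 418), so I'll descend along the lid normal.

Emit:
carry_out([
  {"dx":-0.014,"dy":0,"dz":0.06,"wx":0,"wy":0.01,"wz":0},
  {"dx":0,"dy":0,"dz":0.08,"wx":0,"wy":0,"wz":0},
  {"dx":0,"dy":0,"dz":0.08,"wx":0,"wy":0,"wz":0},
  {"dx":0,"dy":0,"dz":0.08,"wx":0,"wy":0,"wz":0},
  {"dx":0,"dy":0,"dz":0.04,"wx":0,"wy":0,"wz":0},
  {"dx":0,"dy":0,"dz":0.03,"wx":0,"wy":0,"wz":0},
  {"dx":0,"dy":0,"dz":0,"wx":0,"wy":0,"wz":0},
  {"dx":0,"dy":0,"dz":0,"wx":0,"wy":0,"wz":0},
])

```text
t: 6.58
tool_pos: [492.5, 16.7, 131.1]
orientation: [-3.141, -0.548, -3.113]
wrist_force: [-0.0, -0.1, -0.3]
gripper_width: 85.2
```

Run:
```python
from tgt import *
need(G,rpy)
```

```text
pos [492.5  16.7 131.1] rpy [-3.1415 -0.5481 -3.1126] t 6.58 F [-0.  -0.1 -0.3]
shift now-axes [0.003  0.0018 0.0052] shift target-axes [0.003  0.0018 0.0052] turn [-0.0013 -0.0041  0.0017]
```

Emit:
carry_out([
  {"dx":0,"dy":0.001,"dz":0,"wx":0,"wy":0,"wz":0},
  {"dx":0,"dy":0,"dz":0,"wx":0,"wy":0,"wz":0},
  {"dx":0,"dy":0,"dz":0,"wx":0,"wy":0,"wz":0},
  {"dx":0,"dy":0,"dz":0,"wx":0,"wy":0,"wz":0},
  {"dx":0,"dy":0,"dz":0,"wx":0,"wy":0,"wz":0},
  {"dx":0,"dy":0,"dz":0,"wx":0,"wy":0,"wz":0},
  {"dx":0,"dy":0,"dz":0,"wx":0,"wy":0,"wz":0},
  {"dx":0,"dy":0,"dz":0,"wx":0,"wy":0,"wz":0},
], claw=-1, newtons=90)

```text
t: 7.25
tool_pos: [492.3, 16.9, 130.6]
orientation: [-3.142, -0.548, -3.113]
wrist_force: [1.2, 0.5, 5.2]
gripper_width: 54.3
```

Run:
```python
from tgt import *
need(G+[0,0,120],rpy)
```

```text
pos [492.3  16.9 130.6] rpy [-3.1415 -0.5484 -3.1127] t 7.25 F [1.2 0.5 5.2]
shift now-axes [ 0.3166  0.0007 -0.5095] shift target-axes [ 0.3153  0.0007 -0.5103] turn [-0.001  -0.0049  0.0015]
```

Emit:
carry_out([
  {"dx":0.013,"dy":0,"dz":-0.0213,"wx":0,"wy":0,"wz":0},
  {"dx":0.026,"dy":0,"dz":-0.0427,"wx":0,"wy":0,"wz":0},
  {"dx":0.026,"dy":0,"dz":-0.0427,"wx":0,"wy":0,"wz":0},
  {"dx":0.0,"dy":0,"dz":0,"wx":0,"wy":0,"wz":0},
  {"dx":0.0,"dy":0,"dz":0,"wx":0,"wy":0,"wz":0},
])

```text
t: 7.67
tool_pos: [492.2, 17.1, 155.7]
orientation: [3.141, -0.549, -3.113]
wrist_force: [-0.0, -0.8, -3.0]
gripper_width: 54.3
```

Run:
```python
from tgt import *
c=snap("wrist","6");s=snap("scene","6"); crop(s,250,150,390,295,4,"scc6.png")
need(G+[0,0,120],rpy)
```

```text
pos [491.6  17.1 154.9] rpy [ 3.1413 -0.5507 -3.1128] t 7.77 F [-0.3  0.  -3.4]
shift now-axes [ 2.512e-01  2.000e-04 -4.073e-01] shift target-axes [ 2.493e-01  1.000e-04 -4.085e-01] turn [-0.0002 -0.0094  0.0014]
```

View pics/scc6.png

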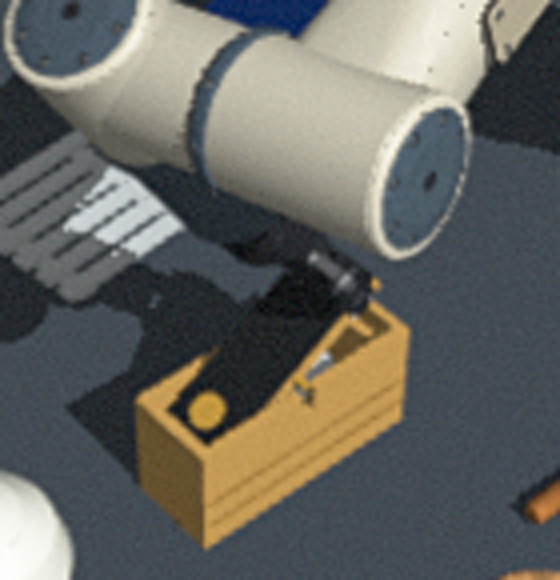

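The lid is rising cleanly, with the pin out at crop (305,390) and wrist force of about -3.4 N, which matches its weight. Lifting on.

Emit:
carry_out([
  {"dx":0.04,"dy":0,"dz":-0.065,"wx":0,"wy":0,"wz":0},
  {"dx":0.05,"dy":0,"dz":-0.082,"wx":0,"wy":0,"wz":0},
  {"dx":0.05,"dy":0,"dz":-0.082,"wx":0,"wy":0,"wz":0},
  {"dx":0.05,"dy":0,"dz":-0.082,"wx":0,"wy":0,"wz":0},
  {"dx":0.05,"dy":0,"dz":-0.082,"wx":0,"wy":0,"wz":0},
  {"dx":0.02,"dy":0,"dz":-0.033,"wx":0,"wy":0,"wz":0},
  {"dx":0,"dy":0,"dz":0,"wx":0,"wy":0,"wz":0},
  {"dx":0,"dy":0,"dz":0,"wx":0,"wy":0,"wz":0},
])

```text
t: 8.43
tool_pos: [491.9, 17.2, 254.1]
orientation: [3.141, -0.551, -3.113]
wrist_force: [-0.3, -1.4, -3.2]
gripper_width: 54.5
```

Run:
```python
from tgt import *
c=snap("wrist","7");t=snap("top","7");s=snap("scene","7")
need(G+[0,0,120],rpy)
crop(t,380,200,490,310,5,"tt7.png")
```

```text
pos [491.6  17.  253.6] rpy [-3.1414 -0.553  -3.113 ] t 8.58 F [ 0.2 -0.7 -2.5]
shift now-axes [-0.0072  0.0002  0.0133] shift target-axes [-0.0071  0.0002  0.0133] turn [-0.0011 -0.014   0.0011]
```

View pics/wrist7.png

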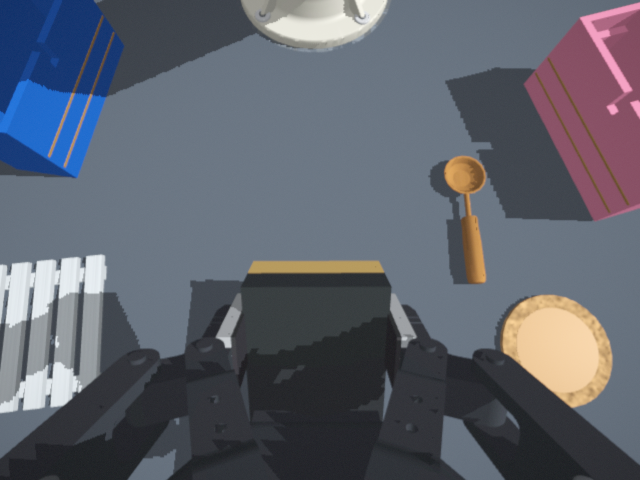

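View pics/tt7.png

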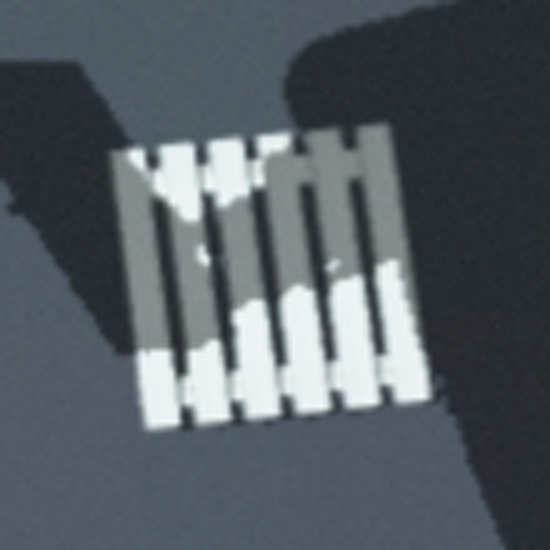

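The top crop shows the trivet corners at about crop (110,150), (392,123), (432,398) and (148,430). I'll take its centre and yaw from those, and the lid's pose in the hand from wrist depth.

Run:
```python
from tgt import *
t=load("top7")
cr=np.array([(110,150),(392,123),(432,398),(148,430)])/5+[380,200]-.4
P=plane(t,cr,10); print(P.round(1),P.mean(0).round(1)); print([np.linalg.norm(P[i]-P[i-1]).round(1) for i in range(4)])
for a,b in((3,0),(2,1)): d=P[b]-P[a]; print("yaw",np.arctan2(d[1],d[0]).round(3))
c=load("wrist7"); v,u=np.mgrid[290:400,262:372]; uv=np.c_[u.ravel(),v.ravel()].astype(float); Q=deproj(c,uv)
m=Q.mean(0); nn=np.linalg.svd(Q-m,full_matrices=False)[2][2]; nn*=np.sign(nn[2]); print("lid n",nn.round(4),m.round(1),"tilt",np.arctan2(nn[0],nn[2]).round(4),"std",((Q-m)@nn).std())
from station import arm
s=arm.sense(); R=Ro.from_euler('xyz',s["orientation"]); print("tool z",R.apply([0,0,1]).round(4)); print("lid n in tool",R.inv().apply(nn).round(4)); print("TCP depth below slate",((m-s["tool_pos"])@nn).round(1))
# near top edge: boundary of slate, ray onto plane
V=np.array(c["view"]); o=-V[:3,:3].T@V[:3,3]
for p in [(246,285),(389,285)]:
    d=V[:3,:3].T@np.r_[und(c,p)[0],1]; X=o+d*((m-o)@nn)/(d@nn); print("edge",X.round(1),"in tool",R.inv().apply(X-s["tool_pos"]).round(1))
```

```text
[[ 577.8 -214.2   10. ]
 [ 599.4 -376.    10. ]
 [ 441.2 -396.4   10. ]
 [ 417.8 -236.5   10. ]] [ 509.  -305.8   10. ]
[np.float64(161.5), np.float64(163.2), np.float64(159.5), np.float64(161.5)]
yaw 0.139
yaw 0.128
lid n [0.6976 0.0235 0.7161] [501.4  17.  265.7] tilt 0.7724 std 7.225079854135385
tool z [-0.525  -0.0152 -0.851 ]
lid n in tool [-0.2179  0.0033 -0.976 ]
TCP depth below slate 15.5
edge [481.1  -8.1 286.3] in tool [ 26.7 -24.8 -21.9]
edge [479.6  41.6 286.1] in tool [ 26.7  24.9 -21.8]
```

Run:
```python
from tgt import *
from station import arm
s=arm.sense(); R=Ro.from_euler('xyz',s["orientation"])
c=load("wrist7"); print(c["depth"][280:420:10,320])
v,u=np.mgrid[290:400,262:372]; k=c["depth"][v,u]>0; uv=np.c_[u[k],v[k]].astype(float); Q0=Q=deproj(c,uv)
rng=np.random.default_rng(0); best=0
for _ in range(300):
    a=Q0[rng.choice(len(Q0),3,False)]; n_=np.cross(a[1]-a[0],a[2]-a[0]); n_/=np.linalg.norm(n_)+1e-9
    i=abs((Q0-a[0])@n_)<1.5
    if i.sum()>best: best=i.sum(); Q=Q0[i]
m=Q.mean(0); nn=np.linalg.svd(Q-m,full_matrices=False)[2][2]; nn*=np.sign(nn[2]); print(len(Q0),len(Q),"tilt",np.arctan2(nn[0],nn[2]).round(4),((Q-m)@nn).std().round(2))
print("lid n in tool",R.inv().apply(nn).round(4),"slate above TCP",((m-s["tool_pos"])@nn).round(1))
V=np.array(c["view"]); o=-V[:3,:3].T@V[:3,3]
for p in [(244,287),(391,287)]:
    d=V[:3,:3].T@np.r_[und(c,p)[0],1]; X=o+d*((m-o)@nn)/(d@nn); print("edge",X.round(1),"in tool",R.inv().apply(X-s["tool_pos"]).round(1))
```

```text
[132.55211 130.01366 129.30392 130.44092 132.93494 133.32977 135.03793
   0.      137.59698 139.21078 139.78699 142.25325 143.37198 144.85214]
12046 11987 tilt 0.5481 0.53
lid n in tool [ 0.0047  0.0016 -1.    ] slate above TCP 14.9
edge [480.9 -10.5 278.2] in tool [ 22.7 -27.2 -14.9]
edge [479.3  44.  278.1] in tool [ 22.7  27.3 -14.8]
```

Emit:
carry_out([
  {"dx":0,"dy":-0.05,"dz":0,"wx":0,"wy":-0.1,"wz":0},
  {"dx":0,"dy":-0.1,"dz":0,"wx":0,"wy":-0.15,"wz":0},
  {"dx":0,"dy":-0.12,"dz":0,"wx":0,"wy":-0.2,"wz":0},
  {"dx":0,"dy":-0.12,"dz":0,"wx":0,"wy":-0.2,"wz":0},
  {"dx":0,"dy":-0.12,"dz":0,"wx":0,"wy":-0.2,"wz":0},
  {"dx":0,"dy":-0.12,"dz":0,"wx":0,"wy":-0.15,"wz":0},
  {"dx":0,"dy":-0.12,"dz":0,"wx":0,"wy":-0.08,"wz":0},
  {"dx":0,"dy":-0.12,"dz":0,"wx":0,"wy":0,"wz":-0.05},
  {"dx":0,"dy":-0.12,"dz":0,"wx":0,"wy":0,"wz":-0.08},
  {"dx":0,"dy":-0.1,"dz":0,"wx":0,"wy":0,"wz":-0.08},
  {"dx":0,"dy":0,"dz":0,"wx":0,"wy":0,"wz":0},
  {"dx":0,"dy":0,"dz":0,"wx":0,"wy":0,"wz":0},
])

```text
t: 9.58
tool_pos: [499.4, -201.4, 253.5]
orientation: [3.139, -0.013, -3.01]
wrist_force: [0.5, 0.1, -2.2]
gripper_width: 54.6
```

Run:
```python
from tgt import *
need((442.6,-312.7,120),(np.pi,0,-np.pi+.133))
```

```text
pos [ 499.4 -201.4  253.5] rpy [ 3.1395 -0.0131 -3.01  ] t 9.58 F [ 0.5  0.1 -2.2]
shift now-axes [ 0.3456 -0.5157  0.671 ] shift target-axes [ 0.3551 -0.5138  0.6675] turn [ 0.0043 -0.0262 -0.0029]
```

Emit:
carry_out([
  {"dx":0.08,"dy":-0.12,"dz":0,"wx":0.002,"wy":-0.01,"wz":0},
  {"dx":0.09,"dy":-0.13,"dz":0,"wx":0.002,"wy":-0.01,"wz":0},
  {"dx":0.09,"dy":-0.13,"dz":0.08,"wx":0,"wy":-0.005,"wz":0},
  {"dx":0.09,"dy":-0.13,"dz":0.12,"wx":0,"wy":0,"wz":0},
  {"dx":0,"dy":0,"dz":0.16,"wx":0,"wy":0,"wz":0},
  {"dx":0,"dy":0,"dz":0.15,"wx":0,"wy":0,"wz":0},
  {"dx":0,"dy":0,"dz":0.1,"wx":0,"wy":0,"wz":0},
  {"dx":0,"dy":0,"dz":0,"wx":0,"wy":0,"wz":0},
  {"dx":0,"dy":0,"dz":0,"wx":0,"wy":0,"wz":0},
])

```text
t: 10.33
tool_pos: [444.2, -310.6, 132.5]
orientation: [3.141, -0.0, -3.007]
wrist_force: [0.4, 0.8, -2.1]
gripper_width: 54.4
```

Run:
```python
from tgt import *
c=snap("wrist","8"); s=snap("scene","8"); t=snap("top","8"); crop(s,200,120,340,240,5,"sc8.png"); crop(t,380,190,500,310,5,"tt8.png")
need((442.6,-312.7,23.5),(np.pi,0,-np.pi+.133))
```

```text
pos [ 446.1 -311.6  135.3] rpy [-3.1385  0.0054 -3.0069] t 10.48 F [ 0.2 -0.8 -2.1]
shift now-axes [ 0.0213 -0.0016  0.5587] shift target-axes [ 0.0183 -0.0033  0.5588] turn [-0.0062  0.0108  0.0034]
```

View pics/wrist8.png

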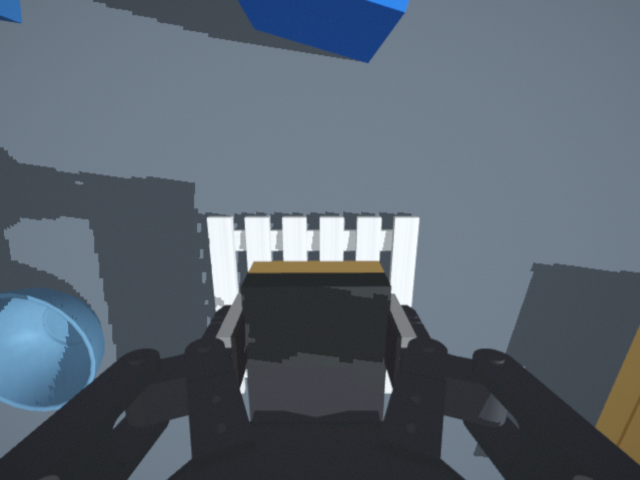

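View pics/sc8.png

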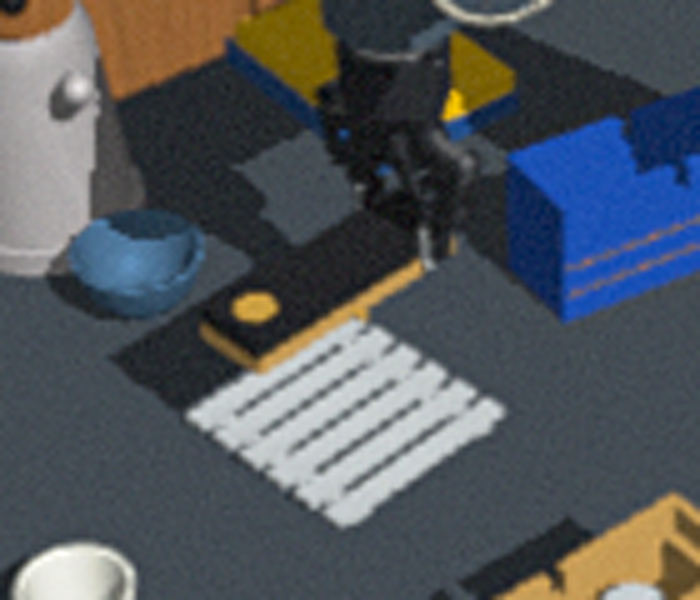

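View pics/tt8.png

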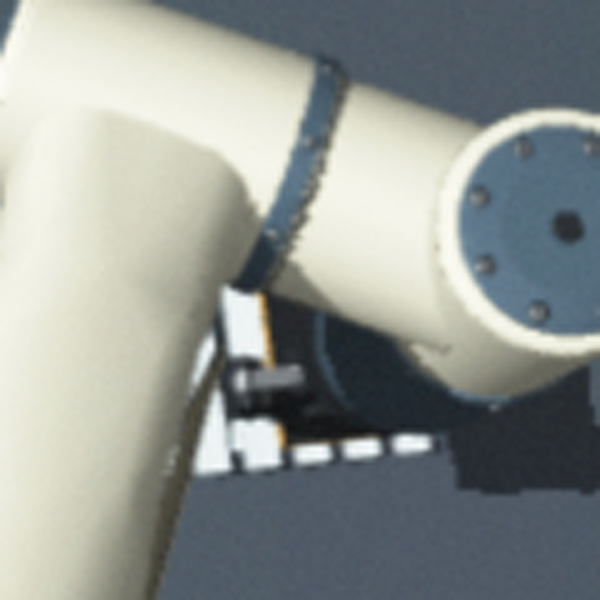

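The wrist view shows the trivet's near edge from (207,217) to (419,217), parallel to the lid's edge at row 285. I'll turn those corners into tool-frame offsets.

Run:
```python
from tgt import *
c=load("wrist8")
P=plane(c,[(207,216.5),(419,216.5)],10); print(P.round(1),np.linalg.norm(P[0]-P[1]))
d=P[1]-P[0]; y=np.arctan2(-d[0],d[1]); print("yaw",y); print("centre",P.mean(0)+80*np.array([np.cos(y),np.sin(y),0]))
# right/left edges lower down
P=plane(c,[(207,216.5),(214,300),(419,216.5),(412,300)],10)
print([np.arctan2(*(P[i+1]-P[i])[[1,0]]).round(3) for i in(0,2)])
```

```text
[[ 437.7 -394.9   10. ]
 [ 416.2 -236.5   10. ]] 159.84353080010533
yaw 0.13509966093171236
centre [ 506.2344157  -304.92519184   10.        ]
[np.float64(0.124), np.float64(0.141)]
```

Emit:
carry_out([
  {"dx":0.02,"dy":0.005,"dz":0.06,"wx":0,"wy":0,"wz":0},
  {"dx":0,"dy":0,"dz":0.12,"wx":0,"wy":0,"wz":0},
  {"dx":0,"dy":0,"dz":0.12,"wx":0,"wy":0,"wz":0},
  {"dx":0,"dy":0,"dz":0.1,"wx":0,"wy":0,"wz":0},
  {"dx":0,"dy":0,"dz":0.06,"wx":0,"wy":0,"wz":0},
  {"dx":0,"dy":0,"dz":0.03,"wx":0,"wy":0,"wz":0},
  {"dx":0,"dy":0,"dz":0,"wx":0,"wy":0,"wz":0},
  {"dx":0,"dy":0,"dz":0,"wx":0,"wy":0,"wz":0},
  {"dx":0,"dy":0,"dz":0,"wx":0,"wy":0,"wz":0},
])

```text
t: 11.23
tool_pos: [442.2, -311.4, 36.9]
orientation: [-3.139, 0.005, -3.007]
wrist_force: [0.9, 0.2, -1.8]
gripper_width: 54.2
```

Run:
```python
from tgt import *
c=snap("wrist","9"); s=snap("scene","9"); crop(s,200,120,340,240,5,"sc9.png")
need((441,-313.5,23.5),(np.pi,0,-np.pi+.134))
```

```text
pos [ 441.9 -311.3   36.5] rpy [-3.1393  0.0048 -3.0075] t 11.33 F [ 0.6  0.  -2.1]
shift now-axes [ 0.0062 -0.0103  0.0651] shift target-axes [ 0.0059 -0.0104  0.0651] turn [-0.0046  0.0095  0.0001]
```

View pics/wrist9.png

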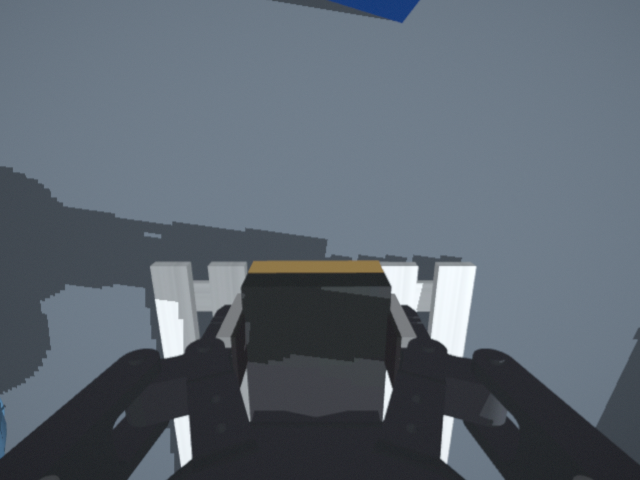

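View pics/sc9.png

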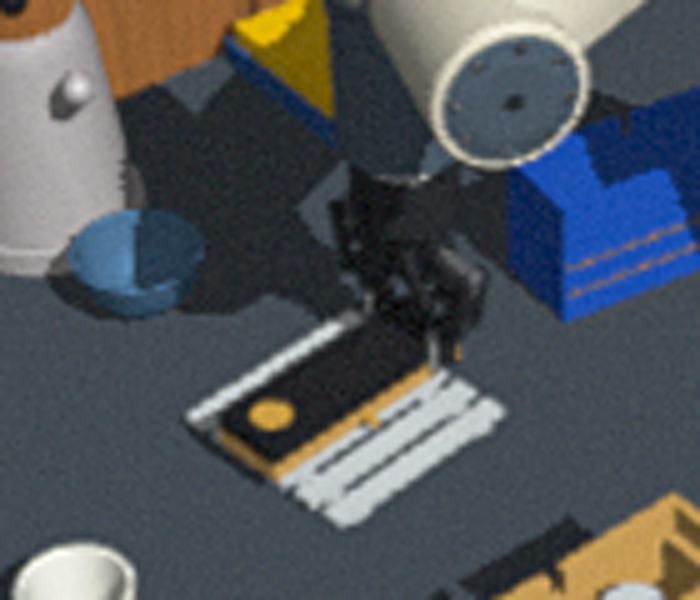

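Trivet near edge now runs from (151,263) to (475,263), with the lid's near top edge from 244 to 391 at row 287.

Run:
```python
from tgt import *
c=load("wrist9")
P=plane(c,[(151,263),(475,263)],10); L=plane(c,[(244,287),(391,287)],36.5+14.9); print(P.round(1),np.linalg.norm(P[0]-P[1]),L.round(1),np.linalg.norm(L[0]-L[1]))
def ctr(P,l):
    d=P[1]-P[0]; y=np.arctan2(-d[0],d[1]); return y,P.mean(0)+l*np.array([np.cos(y),np.sin(y),0])
a,b=ctr(P,80); e_,f=ctr(L,90); print(a,b,e_,f,"move lid by world",(b-f)[:2], "tool", (Ro.from_euler('xyz',[np.pi,0,-3.0075]).inv().apply((b-f)*[1,1,0])/200).round(4))
```

```text
[[ 437.1 -394.5   10. ]
 [ 415.5 -237.1   10. ]] 158.80675446332944 [[ 423.3 -341.4   51.4]
 [ 416.  -287.5   51.4]] 54.435910055118875
0.13594946577856076 [ 505.55170629 -304.9650126    10.        ] 0.13620134474303872 [ 508.81606379 -302.24528085   51.4       ] move lid by world [-3.2643575  -2.71973175] tool [ 0.018  -0.0113 -0.    ]
```

Emit:
carry_out([
  {"dx":0.012,"dy":-0.011,"dz":0.02,"wx":0,"wy":0,"wz":0},
  {"dx":0,"dy":0,"dz":0.02,"wx":0,"wy":0,"wz":0},
  {"dx":0,"dy":0,"dz":0.015,"wx":0,"wy":0,"wz":0},
  {"dx":0,"dy":0,"dz":0,"wx":0,"wy":0,"wz":0},
  {"dx":0,"dy":0,"dz":0,"wx":0,"wy":0,"wz":0},
])

```text
t: 11.75
tool_pos: [438.7, -313.4, 23.9]
orientation: [-3.141, 0.002, -3.008]
wrist_force: [-0.1, 0.1, -1.7]
gripper_width: 54.6
```

Emit:
carry_out([
  {"dx":0,"dy":0,"dz":0.006,"wx":0,"wy":0,"wz":0},
  {"dx":0,"dy":0,"dz":0,"wx":0,"wy":0,"wz":0},
  {"dx":0,"dy":0,"dz":0,"wx":0,"wy":0,"wz":0},
])

```text
t: 12.0
tool_pos: [438.9, -313.5, 23.5]
orientation: [-3.14, 0.003, -3.008]
wrist_force: [-1.7, 1.6, 3.8]
gripper_width: 54.6
```

Run:
```python
from tgt import *
s=snap("scene","10"); crop(s,200,120,340,240,5,"sc10.png")
need((441,-313.5,23.5),(np.pi,0,-np.pi+.134))
```

```text
pos [ 438.9 -313.5   23.5] rpy [-3.1404e+00  2.7000e-03 -3.0075e+00] t 12.05 F [-1.9  2.5  5.3]
shift now-axes [-0.0103 -0.0015  0.0001] shift target-axes [-0.0103 -0.0015  0.0001] turn [-0.0025  0.0054  0.0001]
```

View pics/sc10.png

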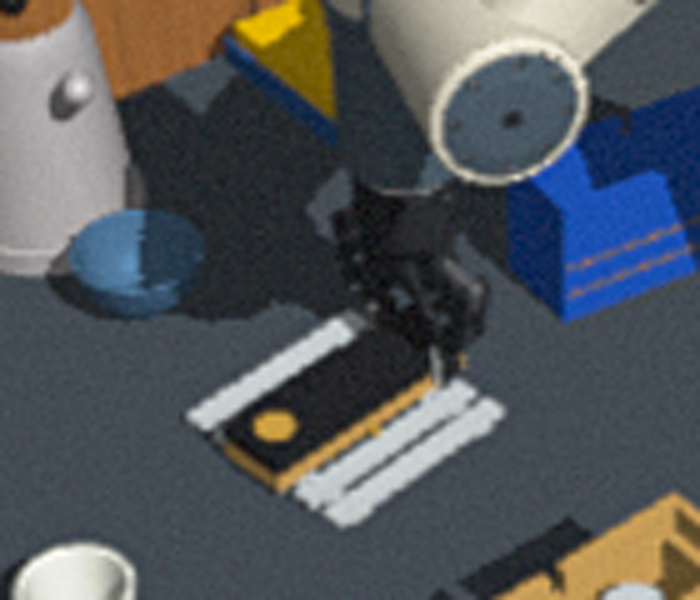

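Contact is confirmed: the force went from -1.7 to +5 N and the lid is flat on the slats. Opening and rising straight up.

Emit:
carry_out([
  {"dx":0,"dy":0,"dz":0,"wx":0,"wy":0,"wz":0},
  {"dx":0,"dy":0,"dz":0,"wx":0,"wy":0,"wz":0},
  {"dx":0,"dy":0,"dz":0,"wx":0,"wy":0,"wz":0},
  {"dx":0,"dy":0,"dz":0,"wx":0,"wy":0,"wz":0},
  {"dx":0,"dy":0,"dz":0,"wx":0,"wy":0,"wz":0},
  {"dx":0,"dy":0,"dz":-0.05,"wx":0,"wy":0,"wz":0},
  {"dx":0,"dy":0,"dz":-0.12,"wx":0,"wy":0,"wz":0},
  {"dx":0,"dy":0,"dz":-0.18,"wx":0,"wy":0,"wz":0},
  {"dx":0,"dy":0,"dz":-0.2,"wx":0,"wy":0,"wz":0},
  {"dx":0,"dy":0,"dz":-0.2,"wx":0,"wy":0,"wz":0},
  {"dx":0,"dy":0,"dz":-0.15,"wx":0,"wy":0,"wz":0},
  {"dx":0,"dy":0,"dz":-0.1,"wx":0,"wy":0,"wz":0},
], claw=1)

```text
t: 13.05
tool_pos: [439.2, -314.0, 228.2]
orientation: [-3.137, 0.008, -3.008]
wrist_force: [0.2, 0.2, 0.3]
gripper_width: 85.4
```

Run:
```python
from tgt import *
c=snap("wrist","11"); s=snap("scene","11"); t=snap("top","11"); crop(t,280,175,360,290,5,"tc11.png")
need((515,17,220),(np.pi,0,-np.pi/2+.028))
need((515,17,220),(np.pi,0,np.pi/2+.028))
from station import arm; print(arm.sense()["q"].round(3))
```

```text
pos [ 439.2 -313.7  225.7] rpy [-3.1382  0.007  -3.0078] t 13.2 F [ 0.9  0.4 -0.9]
shift now-axes [-0.5961  1.5882  0.0271] shift target-axes [-1.6422 -0.4253  0.0284] turn [-0.0158  0.0063 -2.93  ]
pos [ 439.2 -313.7  225.7] rpy [-3.1382  0.007  -3.0078] t 13.2 F [ 0.9  0.4 -0.9]
shift now-axes [-0.5961  1.5882  0.0271] shift target-axes [1.6422 0.4253 0.0284] turn [0.0065 0.0163 3.3532]
[-0.33   0.235  0.04  -0.    -1.368 -1.107]
```

View pics/wrist11.png

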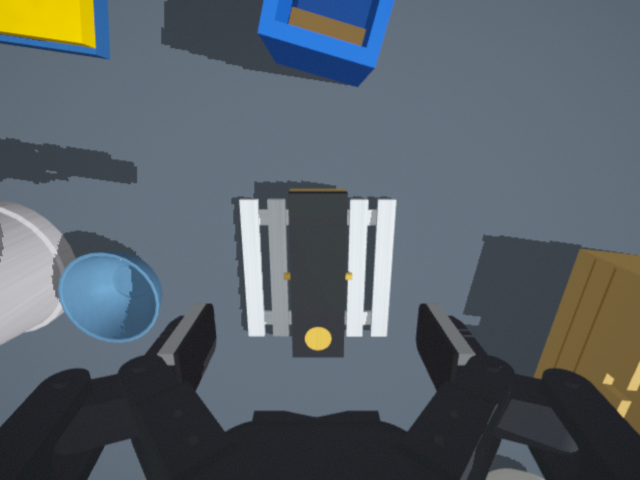

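View pics/tc11.png

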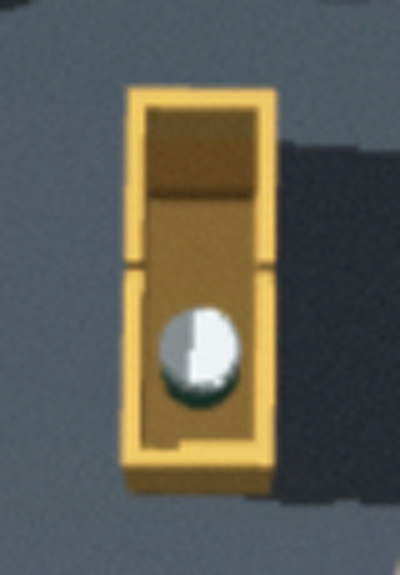

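The wrist view shows the lid lying slate up on the trivet: trivet corners (240,199), (395,199), (387,337), (250,337); lid corners (290,192), (347,192), (344,357), (293,357). The top crop shows the upright tin's cap at crop (200,349).

Run:
```python
from tgt import *
c=load("wrist11"); 
T=plane(c,[(240,199),(395,199),(387,337),(250,337)],10); L=plane(c,[(290,192),(347,192),(344,357),(293,357)],38)
print(T.mean(0),L.mean(0),[np.linalg.norm(T[i]-T[i-1]).round(1) for i in range(4)],[np.linalg.norm(L[i]-L[i-1]).round(1) for i in range(4)])
Q=deproj(c,[(300,210),(335,210),(300,300),(335,300),(315,250),(300,345)]); print(Q.round(1))
for n in("top11","scene11"):
    t=load(n); 
    if n[0]=="t":
        uv=np.array([200,349])/5+[280,175]-.4; print("tin",plane(t,uv,78),deproj(t,uv))
        hsv=cv2.cvtColor(t["frame"],cv2.COLOR_BGR2HSV); m=cv2.inRange(hsv,(0,0,110),(180,60,255)); k=np.zeros_like(m); k[234:258,309:331]=m[234:258,309:331]
        cn=max(cv2.findContours(k,0,1)[0],key=cv2.contourArea); P=plane(t,cn[:,0],78); print(cv2.minEnclosingCircle(np.float32(P[:,:2])),cv2.fitEllipse(np.float32(P[:,:2])))
    else: crop(t,270,205,370,295,6,"sc11.png")
```

```text
[ 507.25129374 -304.21720753   10.        ] [ 504.74255655 -304.02955315   38.        ] [np.float64(162.3), np.float64(158.3), np.float64(161.9), np.float64(159.4)] [np.float64(181.0), np.float64(53.2), np.float64(180.8), np.float64(55.7)]
[[ 434.5 -331.4   38.1]
 [ 429.9 -298.6   38.6]
 [ 528.4 -320.    38.2]
 [ 523.3 -284.3   38.6]
 [ 472.4 -312.    37.8]
 [ 581.6 -313.5   38.6]]
tin [[512.59009299  16.93332312  78.        ]] [[512.03242142  16.89708535  80.70902354]]
((512.5679931640625, 16.116893768310547), 22.51205825805664) ((512.7506713867188, 16.815141677856445), (41.30264663696289, 42.88621520996094), 111.00221252441406)
```

View pics/sc11.png

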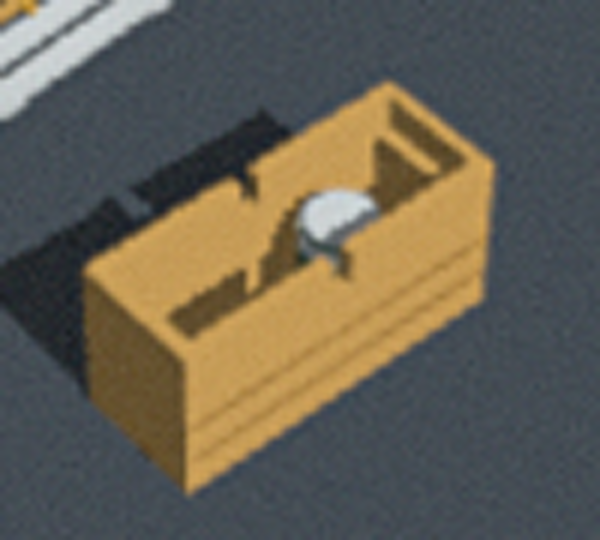

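The lid lies level (slate at z of about 38) and within about 2.5 mm of the trivet's centre. The tin's centre is at (512.6, 16.9), which is caddy x of about -32 as expected. For the tin the jaws must open along caddy x, so I'll work out a combined turn and shift.

Run:
```python
from h import *
from station import arm
s=arm.sense(); p=s["tool_pos"]; y=s["orientation"][2]; st=(np.array([512.6,16.9])-p[:2])/12
print(p,y)
for i in range(12):
    R=Ro.from_euler('xyz',[np.pi,0,y]); print((R.inv().apply([*st,0])/200).round(3)); y+=.244*.5
print(y)
```

```text
[ 439.17852909 -313.69977474  225.6875899 ] -3.0077839688864527
[-0.049  0.132  0.   ]
[-0.064  0.126  0.   ]
[-0.079  0.117  0.   ]
[-0.093  0.106  0.   ]
[-0.105  0.094  0.   ]
[-0.116  0.081  0.   ]
[-0.125  0.066  0.   ]
[-0.132  0.05   0.   ]
[-0.137  0.034  0.   ]
[-0.14   0.017  0.   ]
[-0.141 -0.    -0.   ]
[-0.14  -0.017 -0.   ]
-1.543783968886454
```

Emit:
carry_out([
  {"dx":-0.049,"dy":0.132,"dz":0,"wx":0,"wy":0,"wz":-0.244},
  {"dx":-0.064,"dy":0.126,"dz":0,"wx":0,"wy":0,"wz":-0.244},
  {"dx":-0.079,"dy":0.117,"dz":0,"wx":0,"wy":0,"wz":-0.244},
  {"dx":-0.093,"dy":0.106,"dz":0,"wx":0,"wy":0,"wz":-0.244},
  {"dx":-0.105,"dy":0.094,"dz":0,"wx":0,"wy":0,"wz":-0.244},
  {"dx":-0.116,"dy":0.081,"dz":0,"wx":0,"wy":0,"wz":-0.244},
  {"dx":-0.125,"dy":0.066,"dz":0,"wx":0,"wy":0,"wz":-0.244},
  {"dx":-0.132,"dy":0.05,"dz":0,"wx":0,"wy":0,"wz":-0.244},
  {"dx":-0.137,"dy":0.034,"dz":0,"wx":0,"wy":0,"wz":-0.244},
  {"dx":-0.14,"dy":0.017,"dz":0,"wx":0,"wy":0,"wz":-0.244},
  {"dx":-0.141,"dy":0,"dz":0,"wx":0,"wy":0,"wz":-0.244},
  {"dx":-0.14,"dy":-0.017,"dz":0,"wx":0,"wy":0,"wz":-0.244},
], claw=0.45, newtons=40)

```text
t: 14.2
tool_pos: [511.0, 18.6, 222.1]
orientation: [-3.141, -0.001, -1.538]
wrist_force: [-0.5, -0.7, -0.7]
gripper_width: 62.0
```

Emit:
carry_out([
  {"dx":0,"dy":0,"dz":0,"wx":0,"wy":0,"wz":0},
  {"dx":0,"dy":0,"dz":0,"wx":0,"wy":0,"wz":0},
  {"dx":0,"dy":0,"dz":0,"wx":0,"wy":0,"wz":0},
])

```text
t: 14.45
tool_pos: [511.1, 17.2, 222.3]
orientation: [-3.141, -0.001, -1.544]
wrist_force: [0.5, 0.1, -0.3]
gripper_width: 61.6
```

Run:
```python
from h import *
c=snap("wrist","12")
need((512.6,16.9,160),(np.pi,0,-np.pi/2+.028))
```

```text
pos [511.2  16.8 222.5] rpy [-3.1402e+00 -1.1000e-03 -1.5451e+00] t 14.5 F [-0.5 -0.7  0.2]
shift now-axes [-0.0009 -0.0067  0.3126] shift target-axes [-0.0005 -0.0072  0.3126] turn [-0.0028 -0.0022 -0.0047]
```

View pics/wrist12.png

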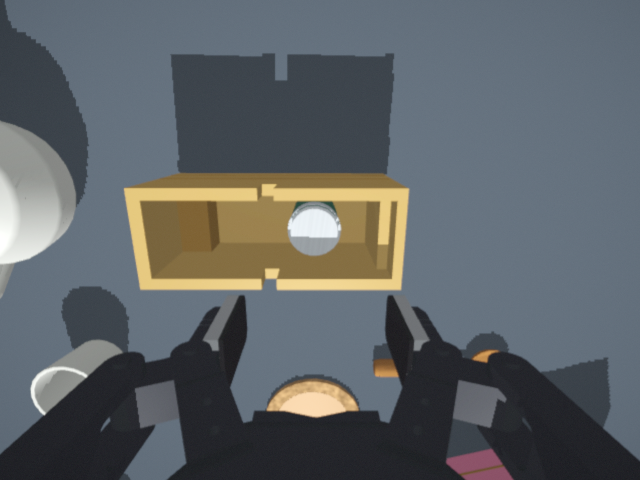

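The wrist view shows the tin cap at (314,230) inside the caddy, with the jaws now opening along its length. Casting the cap onto z=78.

Run:
```python
from h import *
c=load("wrist12"); P=plane(c,[(314,230),(288,230),(340,230),(314,256)],78); print(P.round(1),deproj(c,[(314,232)]))
print("inner walls x",plane(c,[(395,240),(140,240)],104).round(1))
need((512.3,16.9,66),(np.pi,0,-np.pi/2+.028))
```

```text
[[511.8  15.9  78. ]
 [533.3  16.5  78. ]
 [490.3  15.4  78. ]
 [511.2  38.8  78. ]] [[511.74721776  17.53182512  78.43637499]]
inner walls x [[450.3  15.1 104. ]
 [643.3  20.3 104. ]]
pos [511.2  16.8 222.5] rpy [-3.1402e+00 -1.1000e-03 -1.5451e+00] t 14.5 F [-0.5 -0.7  0.2]
shift now-axes [-0.0014 -0.0046  0.7826] shift target-axes [-6.000e-04 -5.700e-03  7.826e-01] turn [-0.0028 -0.0022 -0.0047]
```

Emit:
carry_out([
  {"dx":0,"dy":-0.005,"dz":0.1,"wx":0,"wy":0,"wz":0},
  {"dx":0,"dy":0,"dz":0.15,"wx":0,"wy":0,"wz":0},
  {"dx":0,"dy":0,"dz":0.15,"wx":0,"wy":0,"wz":0},
  {"dx":0,"dy":0,"dz":0.1,"wx":0,"wy":0,"wz":0},
  {"dx":0,"dy":0,"dz":0,"wx":0,"wy":0,"wz":0},
  {"dx":0,"dy":0,"dz":0,"wx":0,"wy":0,"wz":0},
])

```text
t: 15.0
tool_pos: [512.4, 16.2, 122.8]
orientation: [-3.141, -0.002, -1.545]
wrist_force: [0.9, 1.1, 1.2]
gripper_width: 61.5
```

Run:
```python
from h import *
c=snap("wrist","13")
need((512.3,16.7,54),(np.pi,0,-np.pi/2+.028))
```

```text
pos [513.5  16.6 124.1] rpy [-3.1377e+00 -1.2000e-03 -1.5447e+00] t 15.05 F [-0.1 -0.7  1.3]
shift now-axes [-0.0012  0.0074  0.3507] shift target-axes [-0.0008  0.006   0.3507] turn [-0.0077 -0.0024 -0.0038]
```

View pics/wrist13.png

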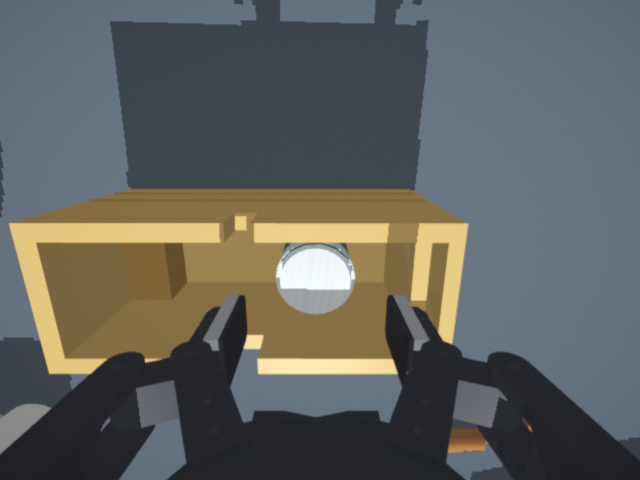

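Emit:
carry_out([
  {"dx":0,"dy":0.002,"dz":0.05,"wx":-0.004,"wy":0,"wz":0},
  {"dx":0,"dy":0,"dz":0.08,"wx":0,"wy":0,"wz":0},
  {"dx":0,"dy":0,"dz":0.06,"wx":0,"wy":0,"wz":0},
  {"dx":0,"dy":0,"dz":0.04,"wx":0,"wy":0,"wz":0},
  {"dx":0,"dy":0,"dz":0,"wx":0,"wy":0,"wz":0},
  {"dx":0,"dy":0,"dz":0,"wx":0,"wy":0,"wz":0},
], claw=0.32)

```text
t: 15.55
tool_pos: [513.0, 17.2, 77.5]
orientation: [-3.14, -0.001, -1.544]
wrist_force: [-0.0, 0.1, 0.4]
gripper_width: 56.4
```

Run:
```python
from h import *
c=snap("wrist","14")
need((512.3,16.7,54),(np.pi,0,-np.pi/2+.028))
```

```text
pos [513.3  17.3  77.9] rpy [-3.1393e+00 -6.0000e-04 -1.5436e+00] t 15.6 F [ 0.  -0.   0.4]
shift now-axes [0.0029 0.0053 0.1196] shift target-axes [0.003  0.0051 0.1196] turn [-0.0045 -0.0012 -0.0016]
```

View pics/wrist14.png

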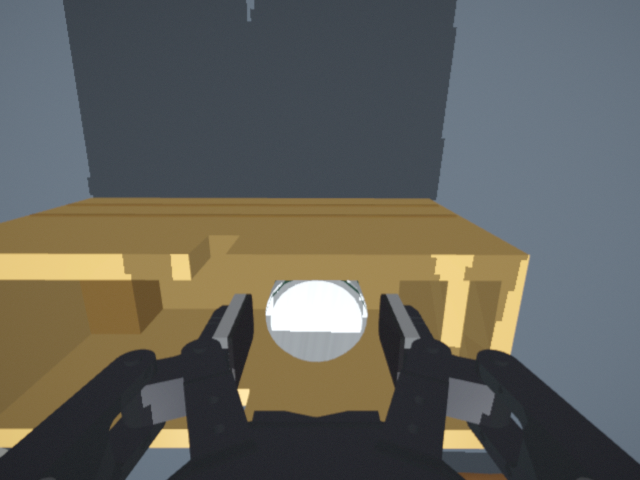

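The fingers (252 and 380) are centred on the tin (266..367) with clear gaps. Going down the last bit with the force watched.

Emit:
carry_out([
  {"dx":0.001,"dy":0.002,"dz":0.03,"wx":0,"wy":0,"wz":0},
  {"dx":0,"dy":0,"dz":0.04,"wx":0,"wy":0,"wz":0},
  {"dx":0,"dy":0,"dz":0.03,"wx":0,"wy":0,"wz":0},
  {"dx":0,"dy":0,"dz":0.01,"wx":0,"wy":0,"wz":0},
  {"dx":0,"dy":0,"dz":0,"wx":0,"wy":0,"wz":0},
])

```text
t: 16.02
tool_pos: [513.2, 17.2, 54.8]
orientation: [-3.139, -0.001, -1.544]
wrist_force: [4.6, 0.8, -1.1]
gripper_width: 57.0
```

Emit:
carry_out([
  {"dx":0,"dy":0,"dz":0,"wx":0,"wy":0,"wz":0},
  {"dx":0,"dy":0,"dz":0,"wx":0,"wy":0,"wz":0},
  {"dx":0,"dy":0,"dz":0,"wx":0,"wy":0,"wz":0},
  {"dx":0,"dy":0,"dz":0,"wx":0,"wy":0,"wz":0},
  {"dx":0,"dy":0,"dz":0,"wx":0,"wy":0,"wz":0},
], claw=-1, newtons=40)

```text
t: 16.43
tool_pos: [511.7, 16.9, 54.9]
orientation: [3.141, -0.001, -1.544]
wrist_force: [-0.3, 0.1, 1.8]
gripper_width: 42.7
```

The tin is gripped at 42.7 mm. Lifting straight up.

Emit:
carry_out([
  {"dx":0,"dy":0,"dz":-0.03,"wx":0,"wy":0,"wz":0},
  {"dx":0,"dy":0,"dz":-0.06,"wx":0,"wy":0,"wz":0},
  {"dx":0,"dy":0,"dz":-0.1,"wx":0,"wy":0,"wz":0},
  {"dx":0,"dy":0,"dz":-0.12,"wx":0,"wy":0,"wz":0},
  {"dx":0,"dy":0,"dz":-0.12,"wx":0,"wy":0,"wz":0},
  {"dx":0,"dy":0,"dz":-0.12,"wx":0,"wy":0,"wz":0},
  {"dx":0,"dy":0,"dz":-0.12,"wx":0,"wy":0,"wz":0},
  {"dx":0,"dy":0,"dz":-0.05,"wx":0,"wy":0,"wz":0},
  {"dx":0,"dy":0,"dz":0,"wx":0,"wy":0,"wz":0},
  {"dx":0,"dy":0,"dz":0,"wx":0,"wy":0,"wz":0},
])

```text
t: 17.27
tool_pos: [511.7, 17.3, 198.4]
orientation: [-3.142, 0.0, -1.544]
wrist_force: [0.0, -0.2, -2.3]
gripper_width: 43.5
```

Run:
```python
from h import *
c=snap("wrist","15"); s=snap("scene","15"); t=snap("top","15"); crop(s,250,120,430,345,3,"sc15.png")
need((510.5,285.2,190),(np.pi,0,-np.pi/2+.028))
```

```text
pos [511.1  17.  197.1] rpy [ 3.1388e+00 -1.1000e-03 -1.5439e+00] t 17.42 F [-0.4  0.4 -1.2]
shift now-axes [-1.3406 -0.0331  0.0341] shift target-axes [-1.3405 -0.0345  0.0357] turn [ 0.0057 -0.0023 -0.0023]
```

View pics/wrist15.png

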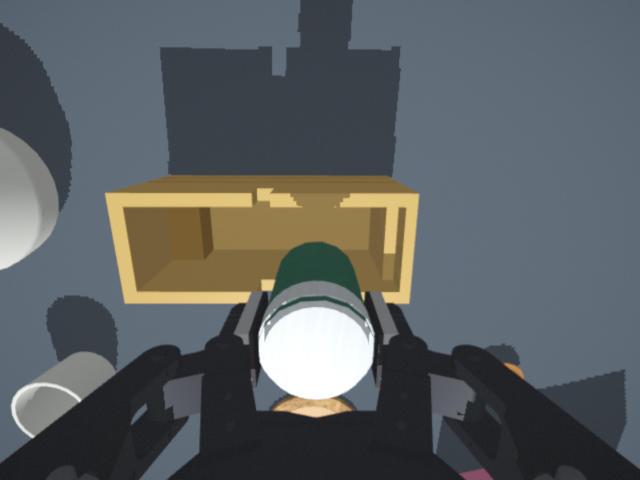

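View pics/sc15.png

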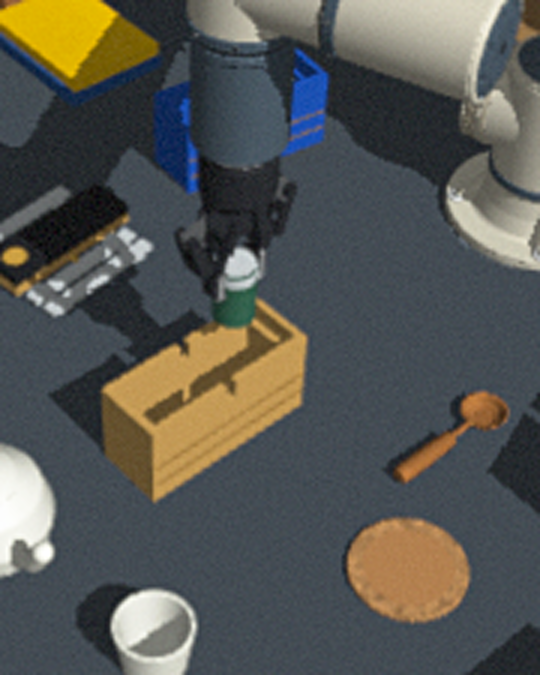

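The tin hangs upright at (315,340) in the wrist view, clear of the rim, and the lid is undisturbed. I'll get the coaster's centre from several stored views.

Run:
```python
from h import *
for n,roi in(("wrist4",(500,40,638,180)),("wrist7",(490,285,620,415)),("top0",(195,215,255,272)),("top15",(195,215,255,272)),("scene15",(360,285,412,330))):
    c=load(n); hsv=cv2.cvtColor(c["frame"],cv2.COLOR_BGR2HSV); m=cv2.inRange(hsv,(4,60,70),(25,255,255)); x0,y0,x1,y1=roi; k=np.zeros_like(m); k[y0:y1,x0:x1]=m[y0:y1,x0:x1]
    cn=cv2.convexHull(max(cv2.findContours(k,0,1)[0],key=cv2.contourArea)); P=np.float32(plane(c,cn[:,0]*1.0,6)[:,:2])
    print(n,cv2.fitEllipse(P),cv2.minEnclosingCircle(P))
```

```text
wrist4 ((507.5965881347656, 282.67938232421875), (119.61711883544922, 122.4680404663086), 5.134243488311768) ((507.4656066894531, 282.6408386230469), 61.29837417602539)
wrist7 ((507.0721435546875, 282.9341125488281), (119.12159729003906, 122.01712036132812), 170.66319274902344) ((506.93560791015625, 282.63568115234375), 61.0899772644043)
top0 ((509.1953125, 283.6542663574219), (120.92655944824219, 122.1140365600586), 139.10865783691406) ((508.9145202636719, 284.1405944824219), 61.414337158203125)
top15 ((485.1696472167969, 312.21124267578125), (44.2628059387207, 96.87039184570312), 132.49403381347656) ((488.281982421875, 308.8467102050781), 49.933372497558594)
scene15 ((511.7411804199219, 286.03466796875), (119.98060607910156, 124.67179107666016), 139.61328125) ((511.01983642578125, 286.9018249511719), 62.67129898071289)
```

Emit:
carry_out([
  {"dx":-0.06,"dy":0,"dz":0,"wx":0,"wy":0,"wz":0},
  {"dx":-0.12,"dy":0,"dz":0,"wx":0,"wy":0,"wz":0},
  {"dx":-0.15,"dy":0,"dz":0,"wx":0,"wy":0,"wz":0},
  {"dx":-0.15,"dy":0,"dz":0,"wx":0,"wy":0,"wz":0},
  {"dx":-0.15,"dy":0,"dz":0,"wx":0,"wy":0,"wz":0},
  {"dx":-0.15,"dy":0,"dz":0,"wx":0,"wy":0,"wz":0},
  {"dx":-0.15,"dy":0,"dz":0,"wx":0,"wy":0,"wz":0},
  {"dx":-0.15,"dy":0,"dz":0,"wx":0,"wy":0,"wz":0},
  {"dx":-0.12,"dy":0,"dz":0,"wx":0,"wy":0,"wz":0},
  {"dx":-0.1,"dy":0,"dz":0,"wx":0,"wy":0,"wz":0},
  {"dx":-0.03,"dy":0,"dz":0,"wx":0,"wy":0,"wz":0},
  {"dx":0,"dy":0,"dz":0,"wx":0,"wy":0,"wz":0},
])

```text
t: 18.42
tool_pos: [504.2, 284.6, 197.3]
orientation: [3.14, -0.002, -1.542]
wrist_force: [0.8, -0.6, -1.2]
gripper_width: 43.0
```

Run:
```python
from h import *
c=snap("wrist","16")
need((508.5,283.7,70),(np.pi,0,-np.pi/2+.028))
```

```text
pos [504.3 283.4 197.7] rpy [ 3.1406e+00 -2.0000e-03 -1.5426e+00] t 18.47 F [-0.2 -0.7 -2.2]
shift now-axes [-0.0021 -0.0215  0.6384] shift target-axes [-0.0008 -0.0209  0.6385] turn [ 0.002  -0.004   0.0004]
```

View pics/wrist16.png

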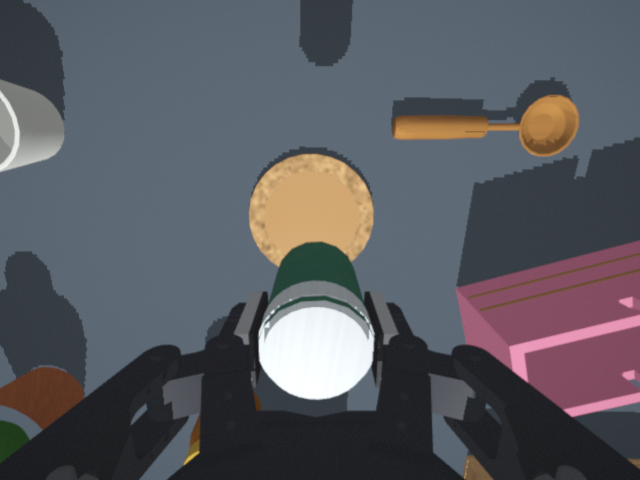

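The wrist view shows the coaster at about (311,214), partly behind the tin, and nothing is in the way. I'll fit the visible arc as a cross-check.

Run:
```python
from h import *
c=load("wrist16"); hsv=cv2.cvtColor(c["frame"],cv2.COLOR_BGR2HSV); m=cv2.inRange(hsv,(4,60,70),(25,255,255)); k=np.zeros_like(m); k[140:262,240:385]=m[140:262,240:385]
cn=max(cv2.findContours(k,0,1)[0],key=cv2.contourArea)[:,0]; cn=cn[(cn[:,1]<240)]; P=plane(c,cn*1.0,6)[:,:2]
from scipy.optimize import least_squares
r=least_squares(lambda q:np.hypot(*(P-q).T)-60.3,[508,283],loss='soft_l1'); print(r.x,np.abs(r.fun).mean())
# cap circle centre at its height: bottom of tin 2mm... TCP z-54.9+78
z=197.7-54.9+78; print("cap",plane(c,[(260,342),(373,342),(316,399)],z).round(1))
```

```text
[507.53001434 284.43941503] 0.5471546543029495
cap [[523.7 280.2 220.8]
 [482.9 279.  220.8]
 [502.7 304.6 220.8]]
```

Emit:
carry_out([
  {"dx":-0.005,"dy":-0.023,"dz":0.05,"wx":0,"wy":0,"wz":0},
  {"dx":0,"dy":0,"dz":0.12,"wx":0,"wy":0,"wz":0},
  {"dx":0,"dy":0,"dz":0.15,"wx":0,"wy":0,"wz":0},
  {"dx":0,"dy":0,"dz":0.15,"wx":0,"wy":0,"wz":0},
  {"dx":0,"dy":0,"dz":0.12,"wx":0,"wy":0,"wz":0},
  {"dx":0,"dy":0,"dz":0.06,"wx":0,"wy":0,"wz":0},
  {"dx":0,"dy":0,"dz":0.02,"wx":0,"wy":0,"wz":0},
  {"dx":0,"dy":0,"dz":0,"wx":0,"wy":0,"wz":0},
  {"dx":0,"dy":0,"dz":0,"wx":0,"wy":0,"wz":0},
  {"dx":0,"dy":0,"dz":0,"wx":0,"wy":0,"wz":0},
])

```text
t: 19.3
tool_pos: [510.5, 284.3, 66.2]
orientation: [-3.139, 0.001, -1.544]
wrist_force: [0.4, 0.1, -0.0]
gripper_width: 43.2
```

Run:
```python
from h import *
c=snap("wrist","17"); s=snap("scene","17"); crop(s,340,230,440,350,5,"sc17.png")
need((508.8,284,53),(np.pi,0,-np.pi/2+.028))
```

```text
pos [510.2 284.5  66.1] rpy [-3.1390e+00  9.0000e-04 -1.5438e+00] t 19.4 F [ 1.2  0.  -1.3]
shift now-axes [0.0022 0.0075 0.0654] shift target-axes [0.0022 0.0073 0.0654] turn [-0.0051  0.0017 -0.0021]
```

View pics/wrist17.png

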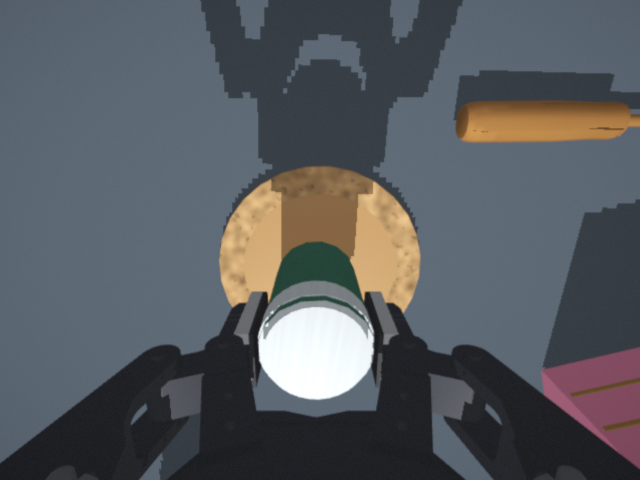

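View pics/sc17.png

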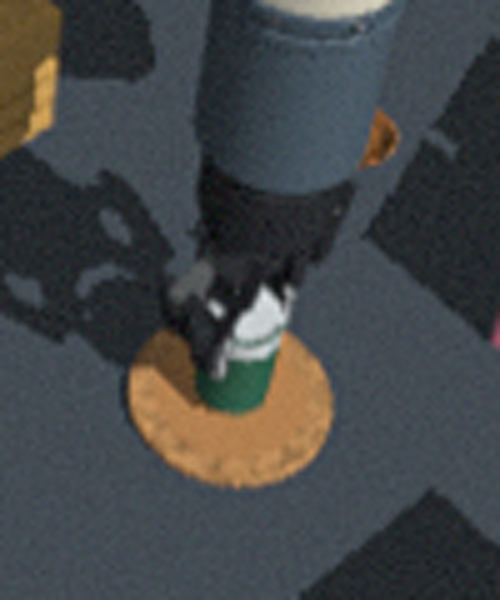

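Emit:
carry_out([
  {"dx":0.001,"dy":0.006,"dz":0.02,"wx":-0.003,"wy":0,"wz":0},
  {"dx":0,"dy":0,"dz":0.02,"wx":0,"wy":0,"wz":0},
  {"dx":0,"dy":0,"dz":0.015,"wx":0,"wy":0,"wz":0},
  {"dx":0,"dy":0,"dz":0.005,"wx":0,"wy":0,"wz":0},
  {"dx":0,"dy":0,"dz":0,"wx":0,"wy":0,"wz":0},
  {"dx":0,"dy":0,"dz":0,"wx":0,"wy":0,"wz":0},
])

```text
t: 19.9
tool_pos: [508.2, 283.8, 52.9]
orientation: [3.14, -0.001, -1.544]
wrist_force: [-2.1, -0.4, 2.5]
gripper_width: 42.9
```

Contact at exactly the expected height (52.9) with +2.5 N. Opening and rising.

Emit:
carry_out([
  {"dx":0,"dy":0,"dz":0,"wx":0,"wy":0,"wz":0},
  {"dx":0,"dy":0,"dz":0,"wx":0,"wy":0,"wz":0},
  {"dx":0,"dy":0,"dz":0,"wx":0,"wy":0,"wz":0},
  {"dx":0,"dy":0,"dz":0,"wx":0,"wy":0,"wz":0},
  {"dx":0,"dy":0,"dz":-0.05,"wx":0,"wy":0,"wz":0},
  {"dx":0,"dy":0,"dz":-0.1,"wx":0,"wy":0,"wz":0},
  {"dx":0,"dy":0,"dz":-0.15,"wx":0,"wy":0,"wz":0},
  {"dx":0,"dy":0,"dz":-0.18,"wx":0,"wy":0,"wz":0},
  {"dx":0,"dy":0,"dz":-0.18,"wx":0,"wy":0,"wz":0},
  {"dx":0,"dy":0,"dz":-0.15,"wx":0,"wy":0,"wz":0},
  {"dx":0,"dy":0,"dz":-0.1,"wx":0,"wy":0,"wz":0},
  {"dx":0,"dy":0,"dz":0,"wx":0,"wy":0,"wz":0},
], claw=0.6)

```text
t: 20.9
tool_pos: [510.6, 284.8, 241.5]
orientation: [-3.133, 0.005, -1.544]
wrist_force: [0.1, 0.5, 0.1]
gripper_width: 68.3
```

Run:
```python
from h import *
c=snap("wrist","18"); s=snap("scene","18"); t=snap("top","18")
hsv=cv2.cvtColor(c["frame"],cv2.COLOR_BGR2HSV)
from station import arm; print(arm.sense()["tool_pos"],arm.sense()["wrist_force"],arm.sense()["t"])
```

```text
[508.21189317 283.9094818  234.79419164] [ 0.40817945 -0.1294896  -0.48640761] 21.05
```

View pics/wrist18.png

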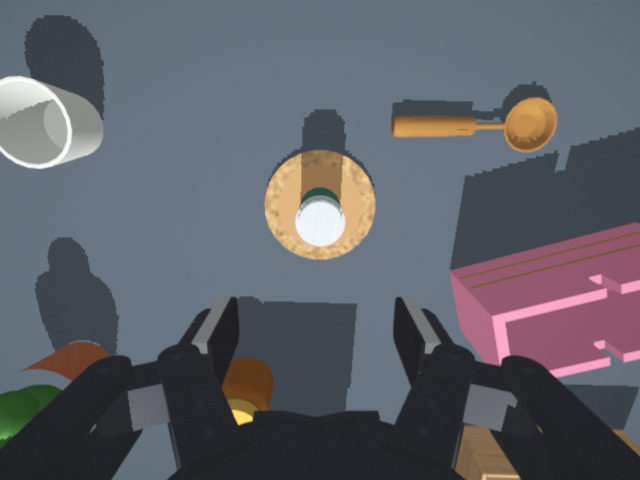

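View pics/scene18.png

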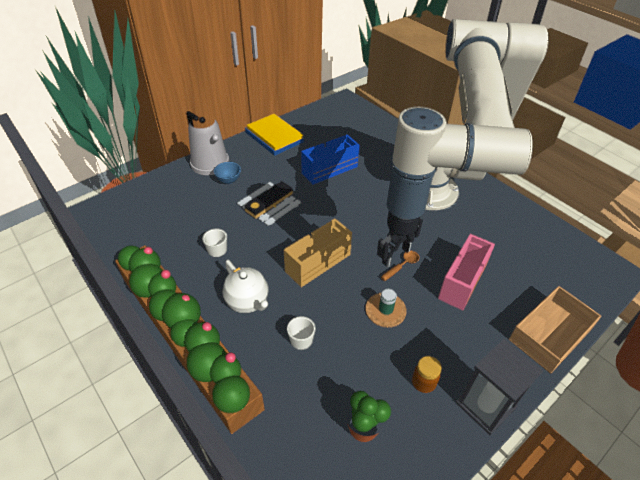

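The wrist view shows the tin upright on the coaster: cap at (320,221), coaster spanning 264..376 and rows 150..259. The scene view shows the lid still on the trivet. Measuring both one last time.

Run:
```python
from h import *
c=load("wrist18"); hsv=cv2.cvtColor(c["frame"],cv2.COLOR_BGR2HSV)
m=cv2.inRange(hsv,(4,60,60),(25,255,255)); k=np.zeros_like(m); k[140:265,255:385]=m[140:265,255:385]
cn=cv2.convexHull(max(cv2.findContours(k,0,1)[0],key=cv2.contourArea)); print("coaster",cv2.fitEllipse(np.float32(plane(c,cn[:,0]*1.,6)[:,:2])))
m=cv2.inRange(hsv,(0,0,130),(180,60,255)); k=np.zeros_like(m); k[190:255,285:355]=m[190:255,285:355]
cn=cv2.convexHull(max(cv2.findContours(k,0,1)[0],key=cv2.contourArea)); print("cap",cv2.fitEllipse(np.float32(plane(c,cn[:,0]*1.,76)[:,:2])),deproj(c,[(320,222)]))
t=load("top18"); crop(t,180,180,480,300,2.6,"tt18.png")
a,b=load("top0"),t
for n,p in dict(teapot=(330,147),cupl=(256,157),cupr=(411,160),bowl=(510,240),jar=(142,212),spoon=(253,300)).items():
    x,y=p; d=cv2.absdiff(a["frame"][y-25:y+26,x-22:x+23],b["frame"][y-25:y+26,x-22:x+23]); print(n,"changed px",int((d.max(2)>40).sum()))
```

```text
coaster ((507.60736083984375, 283.5898742675781), (119.68517303466797, 119.89435577392578), 167.8928680419922)
cap ((507.4529724121094, 282.5369873046875), (44.52350997924805, 45.84161376953125), 8.244686126708984) [[507.3066463  282.72418367  76.61681677]]
teapot changed px 0
cupl changed px 0
cupr changed px 0
bowl changed px 0
jar changed px 1746
spoon changed px 0
```

View pics/tt18.png

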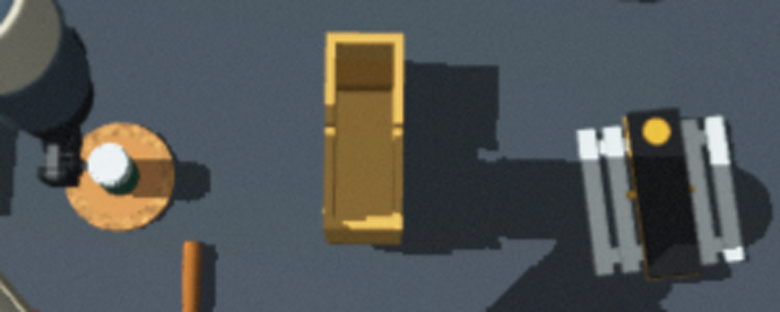

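Run:
```python
from h import *
a,b=load("scene0")["frame"],load("scene18")["frame"]
d=cv2.absdiff(a[350:400,405:450],b[350:400,405:450]); print("jar in scene changed",int((d.max(2)>40).sum()))
from station import arm
print(arm.close_job())
```

```text
jar in scene changed 0
the job is handed in; nothing more can be done
None
```

The job is done and handed in, at about 21 s of the 58 s allowed. I pressed the brass dot until the lid rocked over and stayed tipped at about 0.55 rad. I then took the lid by its raised end and laid it on the trivet, and lifted the tin out and stood it on the coaster.

**Last checks**
- **Lid:** it lies level, slate up at z of about 38 mm. Its centre was about 2.5 mm from the trivet's when I measured it after release. The last pictures show it still there.
- **Tin:** it stands upright, with its cap at z of about 76 mm and its centre about 1 mm from the coaster's.
- **Other things:** the before/after pictures show no change for the teapot, cups, bowl and spoon. In the top view the arm stood in front of the jar, so that check flagged it. The scene view shows the jar unchanged.
- **Forces:** readings were taken only at the end of each move. The highest was 16 N, when the lid reached its stop. A brief sideways 4.6 N showed as the fingers went down beside the tin. The cause is unclear (perhaps a finger touching something), and it was gone after gripping.
- **Camera disagreement:** the cameras differed by up to about 4 to 6 mm on where the trivet and coaster lie. I used values between the top and wrist views.

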